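Shift the bottle roller into third gear and start it

ROBOT

A 6-joint arm with a two-finger parallel gripper is mounted at the origin on a cart in front of the work surface, level with it; the furniture and walls round the work are solid. World frame = base frame: x ahead of the robot, y to its left, z up, the work surface at z = 0. Lengths are in m, angles in rad, forces in N, time in s.
With the tool pointing down it reaches from about 0.325 to 0.875 m from the base axis. Payload 4.4 kg.
Tool frame: the origin (TCP) lies midway between the tips of the shut fingers; the grasp point (between the pads) lies 19 mm behind it (pinch_z is the distance from the TCP to the grasp point, in m); z points along the fingers, y is the direction in which the jaws open and shut (so a half turn about z gives the same grasp; the last joint's range is limited). The gripper opens to 85 mm and grips with 20 to 120 N. Pads are 22 mm wide; open, the fingers measure 114 mm over their backs; the gripper's body (76 mm by 85 mm) begins 54 mm behind the grasp point. The pads swing forward as they close: fully open they stand 13 mm farther back than shut.
Start: joints at [1.018, 0.207, 1.542, -0, 1.393, -0.15], TCP at [0.225, 0.529, 0.21] pointing down, gripper open.
Joint ranges: [-2.73, 2.73], [-0.86, 2.22], [0.23, 2.46], [-1.11, 4.25], [0.08, 2.63], [-2.82, 2.82]. Speed limits (rad/s): [2.79, 2.79, 3.14, 3.14, 3.14, 3.14].

INTERFACE

Orientations are given as a rotation vector (axis times angle).
In Python, from plant import * gives the robot as it stands.
- The arm moves only by the tool jog_arm, never from a script. Its argument "steps" is a list that holds one entry, the list of rows, each a list of 7 numbers: the shift along the tool's x, y, z as a fraction of full scale, then the turn, a rotation vector about the tool's x, y, z as a fraction of full scale, then the opening, from 0 (shut) to 1 (fully open). In form: [[[x, y, z, rx, ry, rz, claw], ...]]. A call has 1 to 5 rows; each row is the pose to reach, as a shift and turn from the pose commanded when the call began, along the tool's axes at that moment; what a row does not reach only later rows make up. Full scale, the value 1, is 20 cm for a shift and 60 degrees for a turn. A row lasts 1/10 s, in which the tool goes at most 50 mm and 8.59 degrees, less where a joint would pass 70% of its speed; a pose out of reach is approached as far as the arm can. A call with a number of a shift or a turn outside -1 to 1 is refused whole. A call with a gripper value outside its range is refused whole. The fingers move at their own pace and stop on an object; "grip_force" is the grip in N (left out, the last holds). Time passes only in rows, so rows that repeat a pose let the fingers close. It gives the time, the measured TCP pose, the force and the opening at its end, in the units of the state.
- read_state(): the state, without advancing time (a new reading comes with each control period).
- grab_frame(name): name is "scene" or "top"; returns a dict with "pixels" (384x512x3 uint8, red, green, blue), "fx", "fy", "cx", "cy" (pixels), "rvec" (rotation vector, rad) and "tvec" (3), from world to camera coordinates, as OpenCV has them. Camera axes: x right, y down, z forward; pixel columns grow to the right and rows downward; lengths in m; the calibration is good to about 2 mm. A picture is of the moment at which its call begins. There is no depth.
- sign_off(): hands the job in, once; it reports no verdict.
Trained networks look in a picture, given as the dict that the camera call returned (one of the last four; its "shot" number tells which), for a name from the list of things; names that differ only in an ending like _2 or _b are one class to them, and where a whole thing is asked for, a point or a joint stands for the part that bears it (a point fixed in the world has none). Each returns a list of dicts, best first, with "p" (0 to 1); they miss things now and then, are a little off and sometimes report something else, mostly with a low value. They report only what shows in the picture. A call takes as long as a camera call.
- recognise(picture, label): "location" ([x, y, z] in m, in the coordinates of the camera as it stood for that picture, good to about 4 mm: the middle of the surface that is visible of it).
- trace(picture, label): "mask" (384x512 bool, what is visible of it).
The state is a dict: "time": time; "q": joint angles; "joint_velocities": joint speeds; "joint_efforts": joint torques, N m; "tcp_pos": TCP position; "tool_rot": TCP orientation; "contact_force": force on the tool from outside, world axes, zero at the start; "ft_torque": the same for the moment, N m; "grip_width": opening from 0.0 (shut) to 1.0 (fully open).
Only numpy, scipy, OpenCV 4.12 (cv2) and the standard library are available. Lean on these libraries where they do the work, as an engineer would, in place of code of your own. Each camera call takes 0.05 s, during which the arm holds its last target.

TASK

Get the paint bottle mixing: push the black-knobbed gear lever of the bottle roller through its H-shaped gate, along the left-hand slots to the cross channel, across to the right and then forward (away from you) until it is fully home in third, the far right slot with three dots; then press the green start button down and let it go. Work with the fingertips or the outsides of the fingers only: do not take the knob or the stem between the fingers, leave the red stop button alone, press start only once the lever is in third, and disturb neither the bottle on the rollers nor the things lying around.

Things in the scene. Friction and masses are not known exactly. Their poses are not given: they have to be found in the camera images.
- bottle_roller: Grey-green bench bottle roller, fixed, 190 (its x) x 262 (its y) mm. Origin: centre of its footprint on the table; x points forward (away from the operator), y to the left, z up; yaw up to 0.25 rad. Right half: gearbox, top 88 mm high, x -47 to 91 mm; in front of it a ledge 54 mm high with two buttons. Left half: bed with two rollers, up to 80 mm high, a bottle on them, top 98 mm.
- gate (a point): Centre of the top of the gate plate, 94 mm above the table; axes as the roller's. Fore-and-aft slots 13 mm wide, 58 mm long, lie 15 mm left and right of it, joined by a cross channel 18 mm wide. Dots: one = far left slot (first), two = near left, three = far right (third), four = near right. The lever's pivot lies 76 mm straight below.
- knob (a point): Centre of the black ball knob, 44 mm diameter, on top of the gear lever, 147 mm from the lever's pivot; 165 mm above the table with the lever upright, 3 to 10 mm lower when it leans. Steel stem of 10 mm diameter below it.
- stem (a point): Point on the axis of the lever's steel stem (10 mm diameter), 42 mm below the knob's centre along the lever, half-way between gate plate and knob.
- lever_across (a joint): Sideways lean of the lever (rad), positive to the right (the roller's -y), range -0.219 to 0.219; left slots at about -0.20, right slots at +0.20 (knob 29 mm to the side). Changes only while lever_forward is within about 0.05 of zero, as the stem runs in the gate. Stiff hinge: 1.5 to 2 N at the knob moves it, it stays where it is left.
- lever_forward (a joint): Fore-and-aft lean of the lever (rad), positive forward (the roller's +x), range -0.314 to 0.314: 0 is the cross channel, 0.314 fully home in a far slot (knob 45 mm forward). At the start the lever stands anywhere along the left slots, near end to far end. 1.5 to 2 N at the knob moves it, it stays where it is left.
- start_top (a point): Centre of the top of the green start button, a 26 mm disc facing up, about 77 mm above the table on the ledge, left of the red one. Spring return.
- start (a joint): Travel of the green start button (m): 0 released, 0.006 fully pressed, which takes 4 N.
- stop_top (a point): Centre of the top of the red stop button, same size, 58 mm to the right of the green one. Leave it alone.
- stop (a joint): Travel of the red stop button (m): 0 released, 0.006 fully pressed.
- bottle_mid (a point): Loose blue paint bottle, 34 mm diameter, 96 mm long, lying on the rollers along the roller's y with its nozzle towards the gearbox. Point on its axis, 40 mm from its base. Leave it there.
- jar: Small glass jar with grey lid, 34 mm diameter, 52 mm high, loose bystander behind the roller. Origin: centre of its underside.
- marker: Green and white marker pen, 135 mm long, 16 mm thick, loose bystander behind the roller. Origin: middle of its underside.
- tube: White glue tube, 126 mm long, 25 mm high, loose bystander near the left edge of the table. Origin: middle of its underside.

How it is judged:
By the outcome, as a careful person would: the job done as asked, in the order asked, and still so for the second after the job is handed in, with the robot touching nothing.
It also fails if it takes over 61 s, if anything falls off the work surface, if the arm or the gripper's body presses on something with over 40 N, if the wrist force passes 120 N, or if a joint passes its speed limit or range.

## Working session

There is one attempt and no reset: what is moved stays moved. The work goes in short steps, Python scripts to look and compute and a tool call to move; the robot and the scene stay as the last step left them, time stands still between calls to the robot, and variables do not carry over. Pictures are saved under pics/ and viewed, and the job is handed in when it is done.

Besides the shell and the picture viewer there is one more tool, called after "Call:" by a JSON object that holds its "name" and its "arguments", one argument or row to a line. jog_arm: Moves the arm, as the interface text tells. Shift numbers are shares of 20 cm and turn numbers shares of 60 degrees, none past 1 either way. Its arguments: {"type":"object","properties":{"steps":{"type":"array"},"grip_force":{"type":"number"}},"required":["steps"]}

```bash
mkdir -p pics; ls
cat > h.py <<'E'
from plant import *
import numpy as np, cv2
def save(f,n): cv2.imwrite('pics/'+n, f['pixels'][:,:,::-1])
def RT(f):
    return cv2.Rodrigues(np.array(f['rvec'],float))[0], np.array(f['tvec'],float)
def w(f,p):
    R,t=RT(f); return R.T@(np.array(p)-t)
def proj(f,P):
    R,t=RT(f); c=R@np.array(P)+t; return np.array([f['fx']*c[0]/c[2]+f['cx'],f['fy']*c[1]/c[2]+f['cy']])
def ray(f,uv,z):
    R,t=RT(f); o=-R.T@t; d=R.T@np.array([(uv[0]-f['cx'])/f['fx'],(uv[1]-f['cy'])/f['fy'],1]); return o+d*(z-o[2])/d[2]
E
python3 - <<'E'
from h import *
s=read_state(); print(s['time'],s['tcp_pos'],s['tool_rot'])
for n in ['scene','top']:
    f=grab_frame(n); save(f,n+'0.png')
    R,t=RT(f); print(n,'cam',-R.T@t)
    for l in ['knob','stem','start_top','stop_top','bottle_roller','gate','bottle_mid','jar','marker','tube']:
        try:
            r=recognise(f,l)
            for d in r[:2]: print(l,round(d['p'],2),w(f,d['location']).round(4))
        except Exception as e: print(l,e)
print(read_state()['time'])
E
```

```text
pics
0.0 [0.22445988 0.52851212 0.20891725] [-0.62673591 -3.07763134  0.00335593]
scene cam [ 0.29126463 -0.17965762  0.78882328]
knob 0.77 [0.5525 0.153  0.1709]
stem 0.96 [0.5512 0.1554 0.1692]
start_top 0.73 [0.4476 0.1602 0.0744]
stop_top 0.58 [0.4486 0.1015 0.0756]
bottle_roller 0.72 [0.5015 0.1498 0.0695]
gate 0.96 [0.4956 0.1512 0.0731]
bottle_mid 0.79 [0.5156 0.2739 0.0942]
bottle_mid 0.73 [0.7032 0.2161 0.0448]
jar 0.85 [0.7021 0.2151 0.0426]
marker 0.8 [0.6864 0.3296 0.0118]
marker 0.48 [0.5499 0.1507 0.1712]
tube 0.83 [0.4194 0.428  0.0189]
top cam [0.40946925 0.25919111 1.04126676]
knob 0.87 [0.5531 0.1614 0.1768]
knob 0.68 [0.4178 0.429  0.0093]
stem 0.62 [0.5585 0.1654 0.1771]
start_top 0.59 [0.5132 0.1932 0.0685]
stop_top 0.6 [0.4515 0.1076 0.0803]
stop_top 0.5 [0.4179 0.4342 0.0121]
bottle_roller 0.95 [0.5118 0.1935 0.0675]
bottle_roller 0.5 [0.5241 0.2778 0.0947]
gate 0.81 [0.5134 0.1928 0.0648]
gate 0.73 [0.4494 0.1619 0.0818]
bottle_mid 0.71 [0.5227 0.2773 0.0965]
jar 0.52 [0.7014 0.2188 0.051 ]
marker 0.88 [0.6878 0.336  0.0151]
tube 0.9 [0.4222 0.4292 0.0098]
tube 0.25 [0.5563 0.1604 0.1711]
1.1
```

View pics/scene0.png

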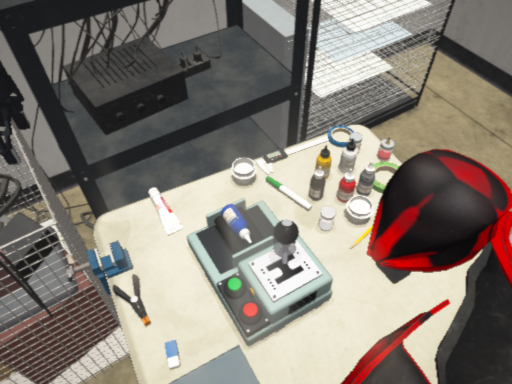

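View pics/top0.png

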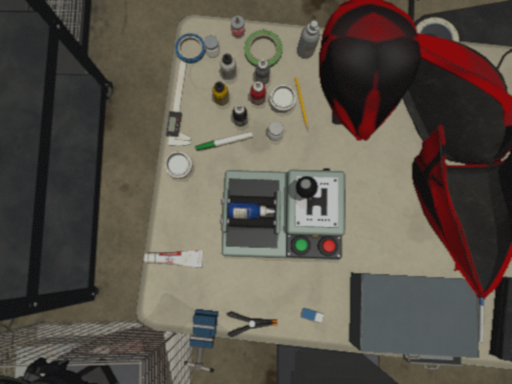

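Run:
```python
from h import *
fs={n:grab_frame(n) for n in ['scene','top']}
for n,f in fs.items():
    print(n,f['fx'],'tcp',proj(f,[0.2245,.5285,.209]),'base',proj(f,[0,0,0]),'knob',proj(f,[.553,.157,.16]))
    for l in ['start_top','stop_top','knob']:
        for d in trace(f,l)[:2]:
            m=d['mask'];
            if m.any():
                v,u=np.nonzero(m); print(n,l,round(d['p'],2),m.sum(),u.mean(),v.mean(),u.min(),u.max(),v.min(),v.max(), ray(f,(u.mean(),v.mean()),.077 if l!='knob' else .16).round(4))
f=fs['scene'];cv2.imwrite('pics/s1.png',cv2.resize(f['pixels'][190:350,180:340,::-1],None,fx=3.75,fy=3.75,interpolation=cv2.INTER_CUBIC))
f=fs['top'];cv2.imwrite('pics/t1.png',cv2.resize(f['pixels'][150:280,210:360,::-1],None,fx=4.6,fy=4.6,interpolation=cv2.INTER_CUBIC))
```

```text
scene 431.99257692405536 tcp [ 29.09348045 157.98769773] base [ 18.03695362 550.32681663] knob [285.03295709 235.35306822]
scene start_top 0.58 133 233.65413533834587 284.5263157894737 228 239 278 291 [0.4478 0.1619 0.077 ]
scene stop_top 0.5 177 249.5084745762712 310.23728813559325 243 256 303 317 [0.4466 0.1041 0.077 ]
scene knob 0.61 604 285.0496688741722 235.42880794701986 273 298 219 263 [0.5529 0.1569 0.16  ]
top 460.3920154180437 tcp [ 98.00074239 371.06142571] base [376.82265014 462.5825738 ] knob [308.82887956 189.62651001]
top knob 0.6 388 306.909793814433 186.909793814433 296 317 176 198 [0.5583 0.1607 0.16  ]
```

View pics/s1.png

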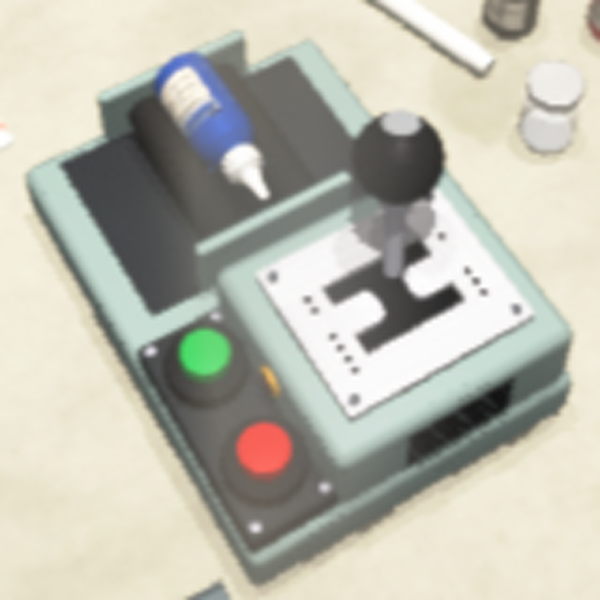

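View pics/t1.png

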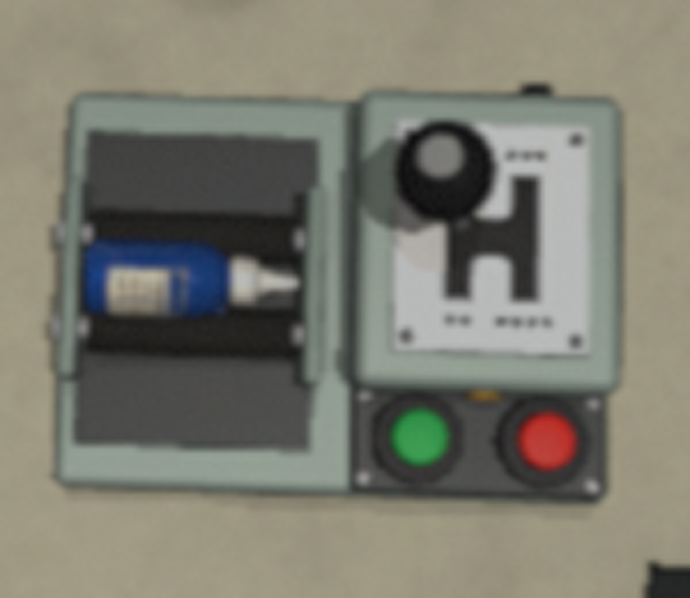

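Run:
```python
from h import *
T=grab_frame('top');S=grab_frame('scene')
t=lambda x,y:(210+x/4.6-.4,150+y/4.6-.4)
s=lambda x,y:(180+x/3.75-.4,190+y/3.75-.4)
for n,a,b,z in [('scrFR',(576,140),(517,309),.094),('scrNR',(575,341),(355,400),.094),('scrNL',(405,335),(273,275),.094),
 ('green',(420,437),(205,352),.077),('red',(547,440),(264,448),.077),('slotFR',(526,177),(464,298),.094),('slotNR',(524,298),(368,350),.094),('slotNL',(457,298),(332,293),.094)]:
    print(n,ray(T,t(*a),z).round(4),ray(S,s(*b),z).round(4))
# knob circles
print('knob top', [ray(T,t(445,170),z).round(4) for z in (.155,.16,.165)])
print('knob sc', [ray(S,s(397,160),z).round(4) for z in (.155,.16,.165)])
```

```text
scrFR [0.5846 0.0948 0.094 ] [0.5855 0.095  0.094 ]
scrNR [0.4931 0.0967 0.094 ] [0.4929 0.0966 0.094 ]
scrNL [0.495  0.1729 0.094 ] [0.4952 0.1737 0.094 ]
green [0.4503 0.1648 0.077 ] [0.4498 0.1632 0.077 ]
red [0.4495 0.1072 0.077 ] [0.4484 0.1055 0.077 ]
slotFR [0.5673 0.1178 0.094 ] [0.5673 0.1135 0.094 ]
slotNR [0.5122 0.1194 0.094 ] [0.5123 0.1149 0.094 ]
slotNL [0.5119 0.1495 0.094 ] [0.5144 0.1498 0.094 ]
knob top [array([0.5598, 0.1612, 0.155 ]), array([0.559 , 0.1618, 0.16  ]), array([0.5581, 0.1623, 0.165 ])]
knob sc [array([0.5594, 0.1647, 0.155 ]), array([0.5573, 0.162 , 0.16  ]), array([0.5552, 0.1593, 0.165 ])]
```

Run:
```python
from h import *
s=read_state(); R=cv2.Rodrigues(np.array(s['tool_rot']))[0]; print(R.round(3),s['tcp_pos'],s['q'],s['grip_width'],s['time'],s['contact_force'])
```

```text
[[-0.92   0.391 -0.   ]
 [ 0.391  0.92  -0.   ]
 [-0.    -0.    -1.   ]] [0.22488522 0.52920585 0.21006237] [ 1.01849226e+00  2.06627717e-01  1.54150745e+00 -2.75672374e-06
  1.39346898e+00 -1.50512112e-01] 0.9975239020540703 1.6 [ 0.49097831 -0.9655573   0.19709652]
```

Run:
```python
from h import *
T=grab_frame('top');S=grab_frame('scene')
def two(a,b):
    o1=ray(T,a,0);o2=ray(S,b,0)
    R,t=RT(T);c1=-R.T@t;R,t=RT(S);c2=-R.T@t
    d1=(o1-c1)/np.linalg.norm(o1-c1);d2=(o2-c2)/np.linalg.norm(o2-c2)
    k=np.linalg.lstsq(np.c_[d1,-d2],c2-c1,rcond=None)[0]
    p,q=c1+d1*k[0],c2+d2*k[1];print(((p+q)/2).round(3),np.linalg.norm(p-q).round(3))
two((362,138),(378,262)); two((360,5),(440,152)); two((440,135),(446,303))
```

```text
[0.669 0.042 0.129] 0.007
[0.842 0.09  0.282] 0.048
[ 0.656 -0.087  0.21 ] 0.012
```

Call:
{"name": "jog_arm", "arguments": {
  "steps": [
    [[-0.98, -0.4, -0.25, 0, 0, -0.363, 0], [-0.98, -0.4, -0.25, 0, 0, -0.363, 0], [-0.98, -0.4, -0.25, 0, 0, -0.363, 0], [-0.98, -0.4, -0.25, 0, 0, -0.363, 0], [-0.98, -0.4, -0.25, 0, 0, -0.363, 0]]
  ]
}}

```text
time: 2.2
tcp_pos: [0.3768, 0.3767, 0.2616]
tool_rot: [0.039, 3.139, 0.001]
contact_force: [0.4, 0.6, -0.1]
grip_width: 0.141
```

Call:
{"name": "jog_arm", "arguments": {
  "steps": [
    [[-0.98, -0.92, 0, 0, 0, 0, 0], [-0.98, -0.92, 0, 0, 0, 0, 0], [-0.98, -0.92, 0, 0, 0, 0, 0], [-0.98, -0.92, 0, 0, 0, 0, 0], [-0.98, -0.92, 0, 0, 0, 0, 0]]
  ]
}}

```text
time: 2.7
tcp_pos: [0.5537, 0.2023, 0.2603]
tool_rot: [0.034, 3.141, 0.001]
contact_force: [1.0, 0.8, 0.0]
grip_width: 0.0
```

Run:
```python
from h import *
s=read_state();print(s['tcp_pos'],s['grip_width'],s['time'])
T=grab_frame('top');S=grab_frame('scene')
save(S,'s2.png');save(T,'t2.png')
```

```text
[0.55374002 0.20233034 0.26030155] 0.0002683912330532609 2.7
```

View pics/s2.png

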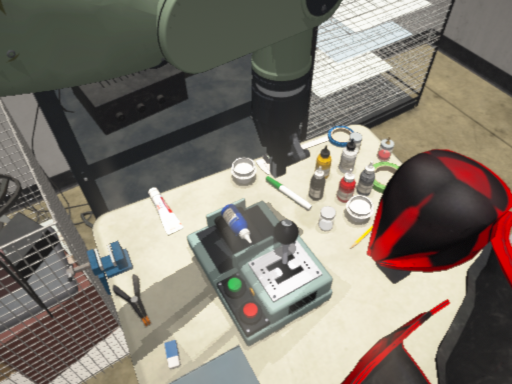

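View pics/t2.png

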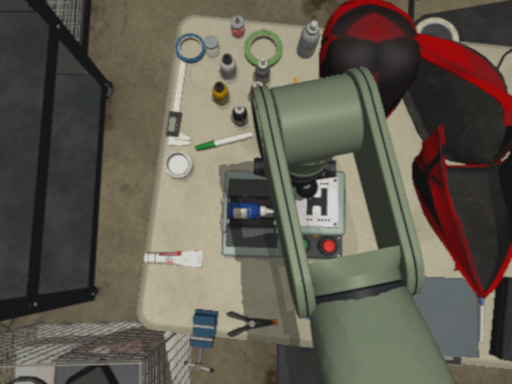

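Call:
{"name": "jog_arm", "arguments": {
  "steps": [
    [[-0.2, -0.15, 0, 0, 0, 0, 0], [-0.2, -0.15, 0, 0, 0, 0, 0], [-0.2, -0.15, 0, 0, 0, 0, 0]]
  ]
}}

```text
time: 3.1
tcp_pos: [0.5919, 0.1727, 0.2596]
tool_rot: [-0.036, -3.14, -0.0]
contact_force: [-1.0, 1.0, -0.8]
grip_width: -0.002
```

Call:
{"name": "jog_arm", "arguments": {
  "steps": [
    [[-0.1, -0.05, 0, 0, 0, 0, 0], [-0.1, -0.05, 0.2, 0, 0, 0, 0], [-0.1, -0.05, 0.4, 0, 0, 0, 0], [-0.1, -0.05, 0.57, 0, 0, 0, 0], [-0.1, -0.05, 0.57, 0, 0, 0, 0]]
  ]
}}

```text
time: 3.6
tcp_pos: [0.6056, 0.1634, 0.1398]
tool_rot: [-0.031, -3.128, 0.002]
contact_force: [-0.8, 0.7, -1.1]
grip_width: -0.001
```

Run:
```python
from h import *
s=read_state();print(s['tcp_pos'],s['grip_width'],s['time'])
S=grab_frame('scene');T=grab_frame('top');save(T,'t3.png')
cv2.imwrite('pics/s3.png',cv2.resize(S['pixels'][150:350,180:380,::-1],None,fx=3,fy=3,interpolation=cv2.INTER_CUBIC))
```

```text
[0.60563764 0.16335293 0.13975365] -0.0012440924861894535 3.6
```

View pics/s3.png

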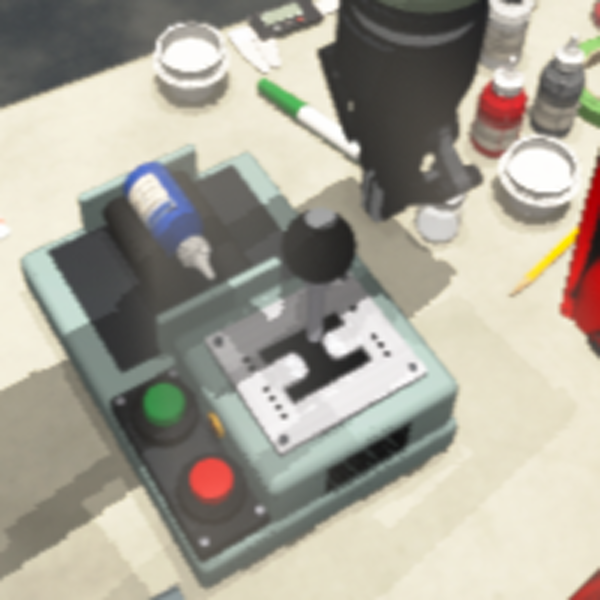

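Run:
```python
from h import *
s=read_state();print(s['tcp_pos'],s['tool_rot'],s['q'],s['time'],s['contact_force'])
S=grab_frame('scene');print(proj(S,s['tcp_pos']))
```

```text
[0.61079329 0.16368507 0.14636035] [-3.18604454e-02 -3.14042299e+00 -1.93490633e-04] [ 1.24952905e-01  3.80966033e-01  1.45451103e+00  2.67100467e-04
  1.30709786e+00 -1.42562332e+00] 3.7 [ 0.27578541 -0.52180374  0.44356761]
[308.87602114 222.98555584]
```

View pics/t3.png

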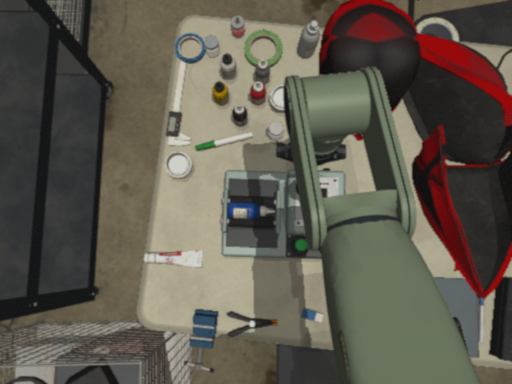

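Call:
{"name": "jog_arm", "arguments": {
  "steps": [
    [[0.03, 0, 0, 0, 0, 0, 0], [0.06, 0, 0, 0, 0, 0, 0], [0.09, 0, 0, 0, 0, 0, 0], [0.12, 0, 0, 0, 0, 0, 0], [0.12, 0, 0, 0, 0, 0, 0]]
  ]
}}

```text
time: 4.25
tcp_pos: [0.588, 0.1634, 0.1475]
tool_rot: [0.034, 3.139, 0.001]
contact_force: [1.2, 0.2, 1.5]
grip_width: 0.0
```

```bash
cat > look.py <<'E'
from h import *
import sys
n=sys.argv[1]
S=grab_frame('scene')
s=read_state();print(s['tcp_pos'],s['time'],s['contact_force'])
cv2.imwrite('pics/%s.png'%n,cv2.resize(S['pixels'][190:350,180:340,::-1],None,fx=3.75,fy=3.75,interpolation=cv2.INTER_CUBIC))
m=[d for d in trace(S,'knob')]
for d in m[:1]:
    v,u=np.nonzero(d['mask']);print(d['p'],len(u),u.min(),u.max(),v.min(),v.max())
E
python3 look.py s4
```

```text
[0.58803085 0.16329201 0.14718634] 4.3 [1.19999104 0.33158186 1.94537056]
0.95 549 274 296 221 263
```

View pics/s4.png

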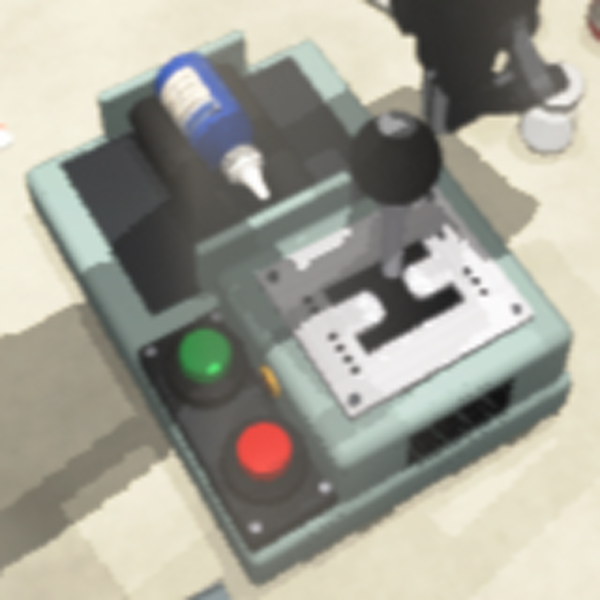

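Call:
{"name": "jog_arm", "arguments": {
  "steps": [
    [[0.03, 0, 0, 0, 0, 0, 0], [0.06, 0, 0, 0, 0, 0, 0], [0.06, 0, 0, 0, 0, 0, 0]]
  ]
}}

```text
time: 4.65
tcp_pos: [0.5767, 0.1636, 0.1477]
tool_rot: [0.034, 3.138, 0.001]
contact_force: [1.2, 0.2, 4.0]
grip_width: 0.001
```

```bash
python3 look.py s5
```

```text
[0.57677972 0.16356043 0.14755058] 4.7 [2.84725875 0.19857535 4.1747437 ]
0.58 571 267 291 222 265
```

View pics/s5.png

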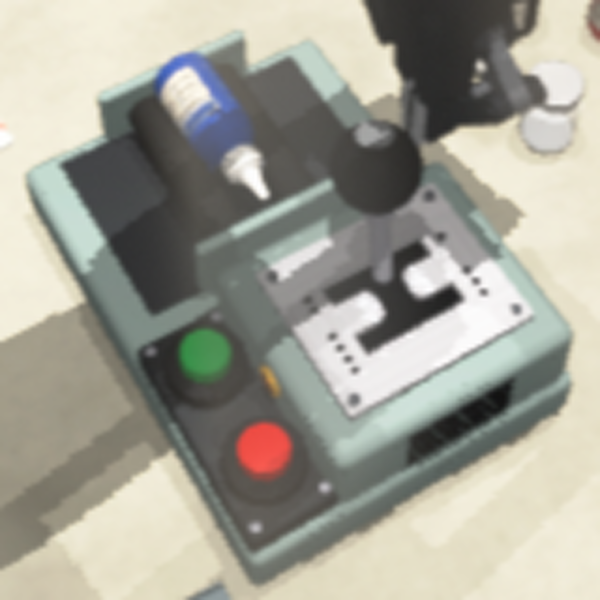

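```bash
cat > kn.py <<'E'
from h import *
import sys
S=grab_frame('scene')
x,y=float(sys.argv[1]),float(sys.argv[2])
g=np.array([.5403,.1342]);yaw=-.022
A=np.array([[np.cos(yaw),np.sin(yaw)],[-np.sin(yaw),np.cos(yaw)]])
from scipy.optimize import least_squares
def P(q):
    a,f=q # across(right+), fwd ; simple
    d=np.array([np.sin(f),-np.sin(a)*np.cos(f),np.cos(a)*np.cos(f)])*.147
    xy=g+A.T@d[:2]
    return np.r_[xy,.018+d[2]]
uv=np.array([180+x/3.75-.4,190+y/3.75-.4])
r=least_squares(lambda q:proj(S,P(q))-uv,[0,0])
print('across,fwd',r.x.round(3),'knob',P(r.x).round(4))
E
python3 kn.py 397 160; python3 kn.py 376 167
```

```text
across,fwd [-0.188  0.107] knob [0.5566 0.1611 0.1616]
across,fwd [-0.197  0.034] knob [0.5459 0.1628 0.1621]
```

Call:
{"name": "jog_arm", "arguments": {
  "steps": [
    [[0.025, 0, 0, 0, 0, 0, 0], [0.025, 0, 0, 0, 0, 0, 0], [0.025, 0, 0, 0, 0, 0, 0]]
  ]
}}

```text
time: 5.15
tcp_pos: [0.5699, 0.1634, 0.1454]
tool_rot: [-0.034, -3.14, 0.001]
contact_force: [2.3, 0.1, 2.4]
grip_width: 0.002
```

```bash
python3 look.py s6
```

```text
[0.56991569 0.16337796 0.14542107] 5.2 [ 1.2992565  -1.2192796   1.82748268]
0.68 167 227 240 277 291
```

View pics/s6.png

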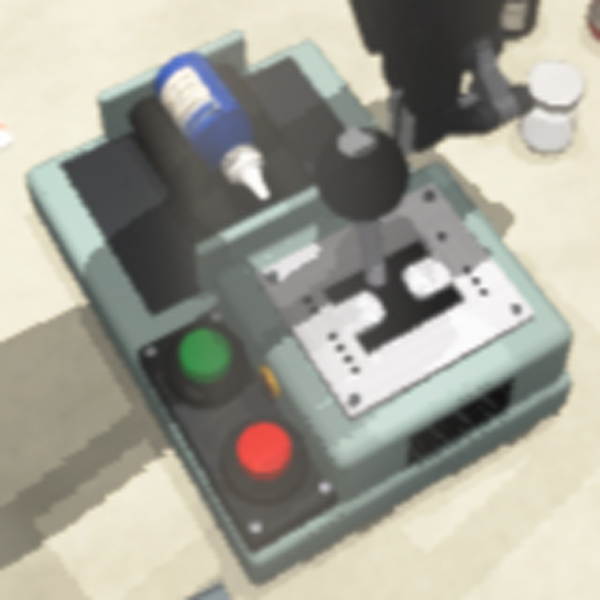

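```bash
python3 kn.py 361 175
```

```text
across,fwd [-0.195 -0.023] knob [0.5375 0.1627 0.1622]
```

Call:
{"name": "jog_arm", "arguments": {
  "steps": [
    [[-0.12, 0, 0, 0, 0, 0, 0], [-0.15, 0, -0.2, 0, 0, 0, 0], [-0.15, 0, -0.45, 0, 0, 0.14, 0], [-0.15, 0.15, -0.5, 0, 0, 0.28, 0], [-0.15, 0.28, -0.5, 0, 0, 0.42, 0]]
  ]
}}

```text
time: 5.8
tcp_pos: [0.603, 0.2195, 0.2491]
tool_rot: [0.729, 3.052, 0.003]
contact_force: [0.2, 0.2, 0.7]
grip_width: -0.003
```

Call:
{"name": "jog_arm", "arguments": {
  "steps": [
    [[0, 0, 0, 0, 0, 1, 0], [0, 0, 0, 0, 0, 1, 0], [0, 0, 0, 0, 0, 1, 0], [0, 0, 0, 0, 0, 1, 0], [0, 0, 0, 0, 0, 1, 0]]
  ]
}}

```text
time: 6.3
tcp_pos: [0.6003, 0.2187, 0.2441]
tool_rot: [-1.794, -2.575, 0.005]
contact_force: [0.2, -0.5, 0.8]
grip_width: 0.002
```

```bash
cat > st.py <<'E'
from h import *
S=grab_frame('scene')
s=read_state(); R=cv2.Rodrigues(np.array(s['tool_rot']))[0]; print(R.round(3),s['tcp_pos'],s['q'].round(3),s['time'],s['contact_force'])
save(S,'cur.png')
E
python3 st.py
```

```text
[[-0.342  0.94  -0.005]
 [ 0.94   0.342 -0.001]
 [ 0.001 -0.005 -1.   ]] [0.60033392 0.21873748 0.24419183] [ 0.214  0.322  1.327  0.     1.497 -0.136] 6.35 [-0.59597373 -0.04501098  0.0929646 ]
```

Call:
{"name": "jog_arm", "arguments": {
  "steps": [
    [[0.11, -0.29, 0, 0, 0, 0.15, 0], [0.11, -0.29, 0, 0, 0, 0.29, 0], [0.11, -0.29, 0.15, 0, 0, 0.354, 0], [0.11, -0.29, 0.35, 0, 0, 0.354, 0], [0.11, -0.29, 0.49, 0, 0, 0.354, 0]]
  ]
}}

```text
time: 6.85
tcp_pos: [0.5372, 0.2186, 0.1448]
tool_rot: [-2.229, -2.21, 0.007]
contact_force: [0.1, -0.3, -0.9]
grip_width: 0.001
```

```bash
python3 st.py; python3 look.py s7
```

```text
[[ 0.009  1.    -0.014]
 [ 1.    -0.009 -0.003]
 [-0.003 -0.014 -1.   ]] [0.53370623 0.21767704 0.13944321] [0.237 0.286 1.597 0.    1.274 0.246] 6.9 [-1.60627672 -0.22713105 -3.48725751]
[0.53430547 0.21779663 0.14171579] 6.95 [-0.8255011   0.3594286  -0.37616504]
0.87 604 264 288 224 266
```

View pics/s7.png

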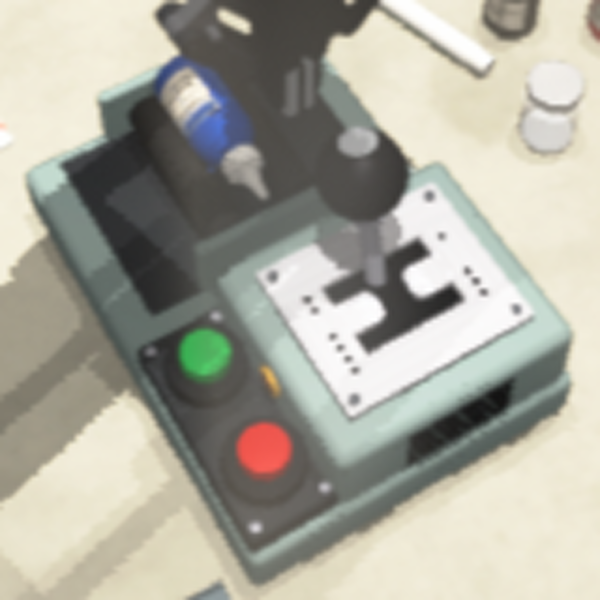

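Call:
{"name": "jog_arm", "arguments": {
  "steps": [
    [[-0.09, 0, 0, 0, 0, 0, 0], [-0.14, 0, 0, 0, 0, 0, 0], [-0.19, 0, 0, 0, 0, 0, 0], [-0.24, 0, 0, 0, 0, 0, 0], [-0.28, 0, 0, 0, 0, 0, 0]]
  ]
}}

```text
time: 7.5
tcp_pos: [0.5438, 0.1647, 0.1549]
tool_rot: [2.23, 2.206, 0.019]
contact_force: [-1.6, 3.9, 16.9]
grip_width: 0.004
```

```bash
python3 look.py s8
```

```text
[0.54371223 0.16324867 0.15462133] 7.55 [-1.08199863  2.66916568  9.08997658]
0.82 519 272 294 233 269
```

View pics/s8.png

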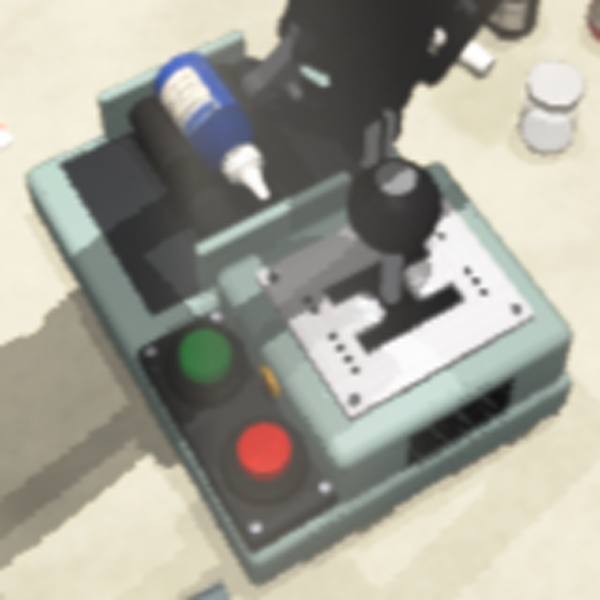

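Call:
{"name": "jog_arm", "arguments": {
  "steps": [
    [[0.03, 0, -0.03, 0, 0, 0, 0], [0.03, 0, -0.05, 0, 0, 0, 0], [0.0, 0, -0.05, 0, 0, 0, 0], [-0.04, 0, -0.05, 0, 0, 0, 0], [-0.07, 0, -0.05, 0, 0, 0, 0]]
  ]
}}

```text
time: 8.1
tcp_pos: [0.5397, 0.1488, 0.1592]
tool_rot: [2.234, 2.208, 0.003]
contact_force: [-0.7, 1.4, 6.3]
grip_width: -0.003
```

```bash
python3 look.py s9;python3 st.py
```

```text
[0.53969646 0.1478535  0.15919342] 8.15 [-0.32886808  0.94909172  5.91243159]
0.66 540 276 301 238 272
[[ 0.012  1.     0.001]
 [ 1.    -0.012  0.   ]
 [ 0.     0.001 -1.   ]] [0.53966709 0.14831458 0.15918134] [0.113 0.22  1.635 0.    1.285 0.126] 8.25 [-1.36328567  0.79732243  6.00487664]
```

View pics/s9.png

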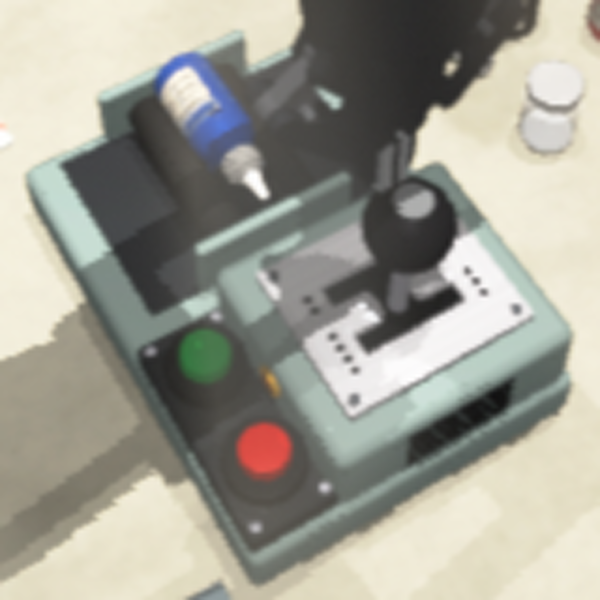

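```bash
python3 kn.py 410 225; python3 kn.py 394 206
```

```text
across,fwd [0.049 0.001] knob [0.5403 0.1269 0.1648]
across,fwd [-0.033 -0.004] knob [0.5399 0.1391 0.1649]
```

Run:
```python
from h import *
S=grab_frame('scene');s=read_state();p=s['tcp_pos']
k=6
im=cv2.resize(S['pixels'][180:280,230:340,::-1],None,fx=k,fy=k,interpolation=cv2.INTER_CUBIC)
def pt(P,c):
    u=(proj(S,P)-[230,180]+.5)*k; cv2.circle(im,tuple(u.astype(int)),3,c,-1)
for dz in (0,.02,.04):
  for a in (-.011,.011):
    pt(p+[0,a,dz],(0,255,255)); pt(p+[a,0,dz],(255,0,255))
kc=np.array([.5403,.1269,.1648]);
pt(kc,(0,255,0))
for th in np.linspace(0,6.28,25): pt(kc+.022*np.array([np.cos(th),np.sin(th),0]),(0,255,0))
cv2.imwrite('pics/o1.png',im); print(p,s['time'])
T=grab_frame('top');cv2.imwrite('pics/t4.png',cv2.resize(T['pixels'][60:260,210:410,::-1],None,fx=3,fy=3))
```

```text
[0.53965149 0.14838847 0.15915432] 8.4
```

View pics/o1.png

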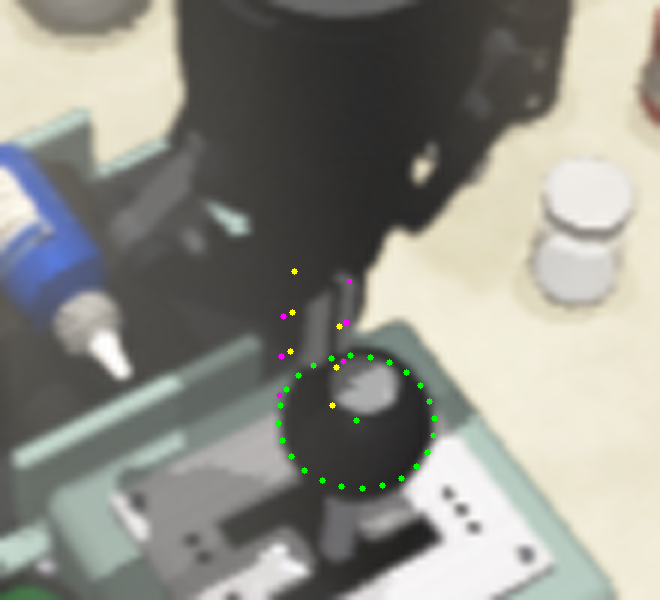

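View pics/t4.png

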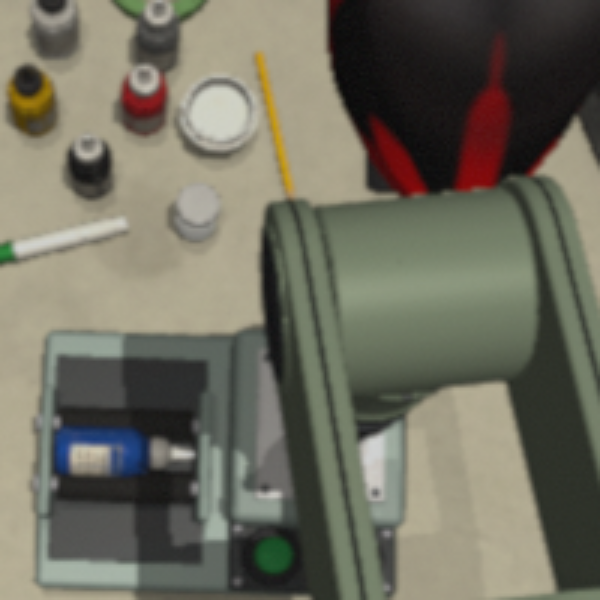

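Call:
{"name": "jog_arm", "arguments": {
  "steps": [
    [[0.12, 0, 0, 0, 0, 0, 0], [0.12, 0, 0, 0, -0.13, 0, 0], [0.12, 0, 0.04, 0, -0.26, 0, 0], [0.12, 0, 0.04, 0, -0.333, 0, 0], [0.12, 0, 0.04, 0, -0.333, 0, 0]]
  ]
}}

```text
time: 8.95
tcp_pos: [0.5379, 0.1742, 0.1478]
tool_rot: [2.041, 2.026, -0.365]
contact_force: [-0.1, 0.1, 0.4]
grip_width: 0.002
```

```bash
cat > ov.py <<'E'
from h import *
import sys
n=sys.argv[1]
S=grab_frame('scene');s=read_state();p=s['tcp_pos'];R=cv2.Rodrigues(np.array(s['tool_rot']))[0]
k=5
im=cv2.resize(S['pixels'][180:300,220:350,::-1],None,fx=k,fy=k,interpolation=cv2.INTER_CUBIC)
for dz in (0,.02,.04):
  for a in (-.011,.011):
    for v,c in (([a,0,-dz],(0,255,255)),([0,a,-dz],(255,0,255))):
      u=(proj(S,p+R@v)-[220,180]+.5)*k; cv2.circle(im,tuple(u.astype(int)),2,c,-1)
cv2.imwrite('pics/%s.png'%n,im)
print(R.round(3),p,s['q'].round(2),s['time'],s['contact_force'])
for d in trace(S,'knob')[:1]:
    v,u=np.nonzero(d['mask']);print('knobmask',d['p'],len(u),u.min(),u.max(),v.min(),v.max())
E
python3 ov.py o2
```

```text
[[ 0.008  1.    -0.006]
 [ 0.94  -0.009 -0.342]
 [-0.342 -0.003 -0.94 ]] [0.53839948 0.17338219 0.14854536] [ 0.35  0.36  1.52 -0.33  1.4   0.44] 9.0 [ 0.56366053 -0.88756245 -0.38192651]
knobmask 0.92 596 275 301 238 272
```

View pics/o2.png

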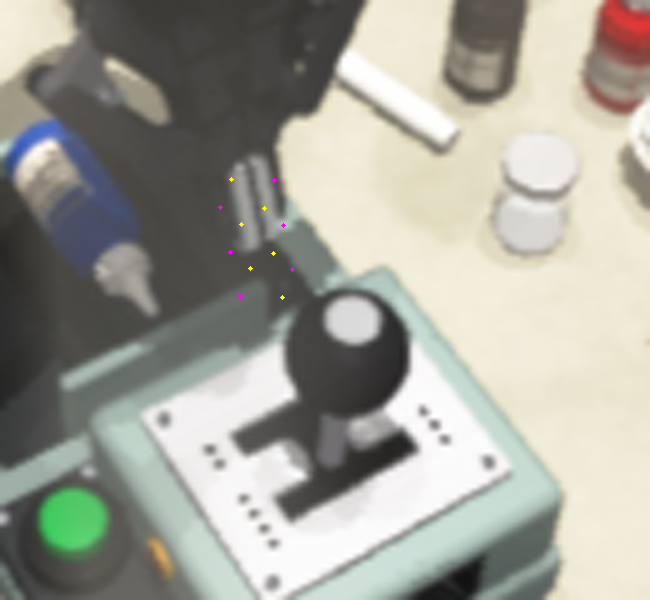

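Call:
{"name": "jog_arm", "arguments": {
  "steps": [
    [[-0.05, 0.01, 0.018, 0, 0, 0, 0], [-0.09, 0.01, 0.033, 0, 0, 0, 0], [-0.13, 0.01, 0.048, 0, 0, 0, 0], [-0.16, 0.01, 0.059, 0, 0, 0, 0], [-0.16, 0.01, 0.059, 0, 0, 0, 0]]
  ]
}}

```text
time: 9.55
tcp_pos: [0.5412, 0.1376, 0.1506]
tool_rot: [2.046, 2.019, -0.359]
contact_force: [0.3, 0.4, 0.1]
grip_width: 0.0
```

```bash
python3 ov.py o3
```

```text
[[ 0.012  1.    -0.004]
 [ 0.94  -0.013 -0.341]
 [-0.341  0.001 -0.94 ]] [0.54105109 0.13805403 0.15033501] [ 0.29  0.33  1.56 -0.34  1.37  0.39] 9.6 [ 0.21509291 -0.92352444 -0.86856444]
knobmask 0.62 561 279 304 242 274
```

View pics/o3.png

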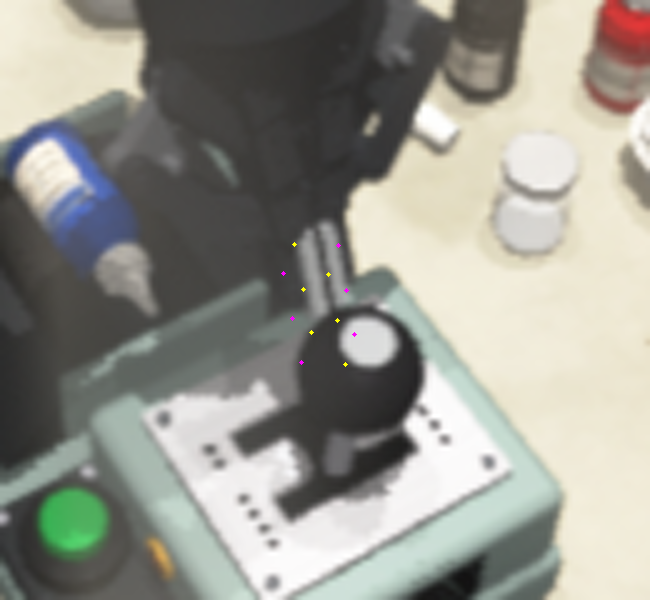

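```bash
python3 kn.py 420.5 238
```

```text
across,fwd [0.103 0.005] knob [0.5407 0.1191 0.1642]
```

Call:
{"name": "jog_arm", "arguments": {
  "steps": [
    [[-0.03, 0, 0.011, 0, 0, 0, 0], [-0.055, 0, 0.02, 0, 0, 0, 0], [-0.07, 0, 0.026, 0, 0, 0, 0], [-0.07, 0, 0.026, 0, 0, 0, 0]]
  ]
}}

```text
time: 10.1
tcp_pos: [0.5405, 0.1235, 0.1496]
tool_rot: [2.045, 2.021, -0.361]
contact_force: [-0.7, 1.4, -0.3]
grip_width: -0.002
```

```bash
python3 ov.py o4
```

```text
[[ 0.011  1.    -0.004]
 [ 0.94  -0.012 -0.342]
 [-0.342 -0.    -0.94 ]] [0.54054424 0.12366097 0.1496683 ] [ 0.27  0.32  1.58 -0.34  1.36  0.37] 10.15 [-0.25038404  0.84904857 -0.01664841]
knobmask 0.84 601 282 308 248 277
```

View pics/o4.png

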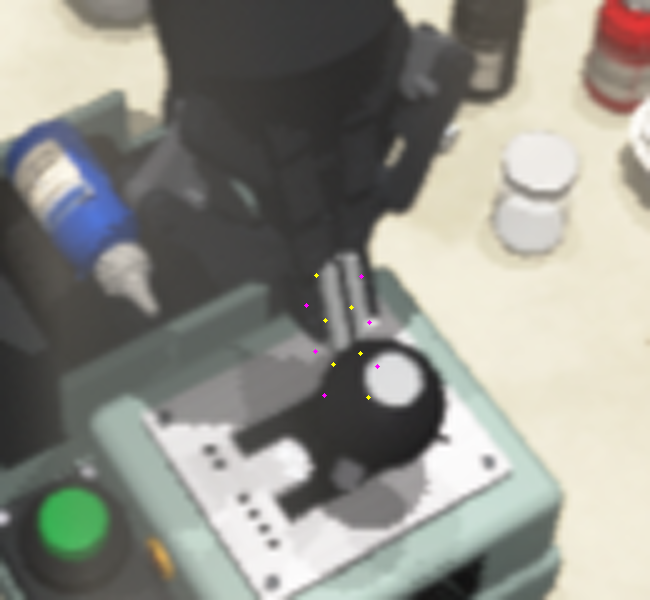

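```bash
python3 kn.py 435.8 264
```

```text
across,fwd [ 0.198 -0.   ] knob [0.5396 0.1054 0.1621]
```

Call:
{"name": "jog_arm", "arguments": {
  "steps": [
    [[0.12, 0, -0.045, 0, 0, 0, 0], [0.165, 0, -0.06, 0, 0, 0, 0], [0.08, 0, -0.3, 0, 0, 0, 0], [0.0, -0.1, -0.53, 0, 0, 0, 0], [0.0, -0.35, -0.53, 0, 0, 0, 0]]
  ]
}}

```text
time: 10.75
tcp_pos: [0.4788, 0.162, 0.257]
tool_rot: [2.044, 2.013, -0.34]
contact_force: [-0.0, 1.2, 0.5]
grip_width: -0.002
```

```bash
cat > tgt.py <<'E'
from h import *
from scipy.spatial.transform import Rotation as Ro
import sys
X=eval(sys.argv[1]) # target pos
th=np.radians(float(sys.argv[2])); yaw=float(sys.argv[3]) # tilt, push yaw
S=grab_frame('scene');s=read_state()
R=Ro.from_rotvec(s['tool_rot']);c,sn=np.cos(th),np.sin(th)
M=np.c_[[-c,0,-sn],[0,1,0],[sn,0,-c]]
D=Ro.from_euler('z',yaw)*Ro.from_matrix(M)
rv=(R.inv()*D).as_rotvec()
print(s['tcp_pos'],s['time'],s['q'].round(2),'shift units',(R.inv().apply(np.array(X)-s['tcp_pos'])/.2).round(3),'rot units',(np.degrees(rv)/60).round(3))
E
python3 tgt.py [.455,.105,.25] 20 -.022
```

```text
[0.46553704 0.1611399  0.2517035 ] 10.8 [ 0.37  0.12  1.59 -0.32  1.56  0.41] shift units [-0.261 -0.049  0.104] rot units [-0.512 -0.003 -1.399]
```

Call:
{"name": "jog_arm", "arguments": {
  "steps": [
    [[-0.26, -0.05, 0.1, -0.342, 0, -0.93, 0], [-0.26, -0.05, 0.1, -0.342, 0, -0.93, 0], [-0.26, -0.05, 0.1, -0.342, 0, -0.93, 0], [-0.26, -0.05, 0.1, -0.342, 0, -0.93, 0], [-0.26, -0.05, 0.1, -0.342, 0, -0.93, 0]]
  ]
}}

```text
time: 11.3
tcp_pos: [0.4614, 0.1052, 0.2479]
tool_rot: [1.129, 2.577, -0.198]
contact_force: [0.0, -1.0, -0.2]
grip_width: 0.001
```

```bash
python3 tgt.py [.455,.105,.25] 20 -.022
```

```text
[0.4603284  0.1046594  0.24782074] 11.35 [ 0.26 -0.14  1.86 -0.32  1.26 -0.42] shift units [ 0.014 -0.018 -0.017] rot units [-0.262  0.001 -0.718]
```

Call:
{"name": "jog_arm", "arguments": {
  "steps": [
    [[0, 0, 0, -0.262, 0, -0.718, 0], [0, 0, 0, -0.262, 0, -0.718, 0], [0, 0, 0, -0.262, 0, -0.718, 0], [0, 0, 0, -0.262, 0, -0.718, 0], [0, 0, 0, -0.262, 0, -0.718, 0]]
  ]
}}

```text
time: 11.85
tcp_pos: [0.4614, 0.1055, 0.248]
tool_rot: [0.109, 2.789, -0.017]
contact_force: [-0.9, 0.3, 0.3]
grip_width: 0.001
```

```bash
python3 tgt.py [.485,.106,.148] 20 -.022
```

```text
[0.46140135 0.10441675 0.24797812] 11.9 [ 0.08 -0.29  1.98 -0.06  1.1  -1.4 ] shift units [0.062 0.017 0.51 ] rot units [-0.017  0.001 -0.046]
```

Call:
{"name": "jog_arm", "arguments": {
  "steps": [
    [[0.02, 0.017, 0.2, -0.017, 0, -0.046, 0], [0.04, 0.017, 0.4, -0.017, 0, -0.046, 0], [0.062, 0.017, 0.51, -0.017, 0, -0.046, 0], [0.062, 0.017, 0.51, -0.017, 0, -0.046, 0]]
  ]
}}

```text
time: 12.3
tcp_pos: [0.4821, 0.1066, 0.1434]
tool_rot: [0.049, 2.8, -0.006]
contact_force: [-0.8, 0.1, -0.0]
grip_width: -0.001
```

```bash
python3 ov.py o5;  python3 tgt.py [.52,.105,.147] 20 -.022
```

```text
[[-0.94   0.034  0.339]
 [ 0.032  0.999 -0.01 ]
 [-0.339  0.002 -0.941]] [0.48401144 0.10694194 0.14611202] [ 0.06 -0.12  2.07 -0.04  0.85 -1.45] 12.35 [-0.91091873  0.61368908  0.2735496 ]
knobmask 0.96 589 283 308 248 277
[0.48659035 0.10727781 0.14962918] 12.45 [ 0.06 -0.12  2.06 -0.04  0.85 -1.45] shift units [-0.152 -0.006  0.07 ] rot units [-0.001  0.004 -0.01 ]
```

View pics/o5.png

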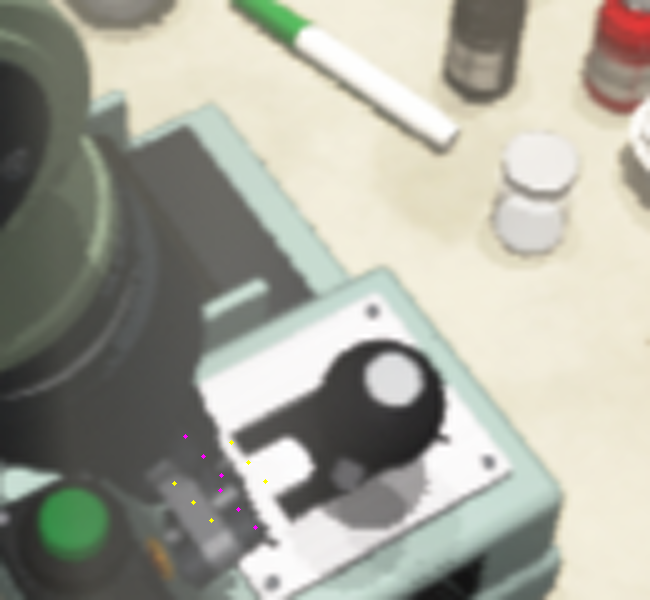

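Call:
{"name": "jog_arm", "arguments": {
  "steps": [
    [[-0.06, 0, 0.025, 0, 0, 0, 0], [-0.11, -0.005, 0.045, 0, 0, 0, 0], [-0.15, -0.008, 0.063, 0, 0, 0, 0], [-0.19, -0.008, 0.08, 0, 0, 0, 0], [-0.22, -0.008, 0.094, 0, 0, 0, 0]]
  ]
}}

```text
time: 12.95
tcp_pos: [0.5349, 0.1039, 0.1471]
tool_rot: [0.044, 2.787, -0.005]
contact_force: [-2.2, 0.1, 2.5]
grip_width: -0.004
```

```bash
python3 ov.py o6;  python3 tgt.py [.56,.105,.142] 20 -.022
```

```text
[[-0.937  0.031  0.347]
 [ 0.03   1.    -0.009]
 [-0.347  0.002 -0.938]] [0.53545134 0.10390301 0.14688075] [ 0.05 -0.01  1.97 -0.03  0.83 -1.47] 13.0 [-0.99989417  0.59686722  2.18927943]
knobmask 0.87 379 293 314 244 269
[0.53343156 0.10394844 0.14557958] 13.1 [ 0.05 -0.01  1.97 -0.03  0.83 -1.47] shift units [-0.118  0.009  0.062] rot units [-0.001  0.002 -0.009]
```

View pics/o6.png

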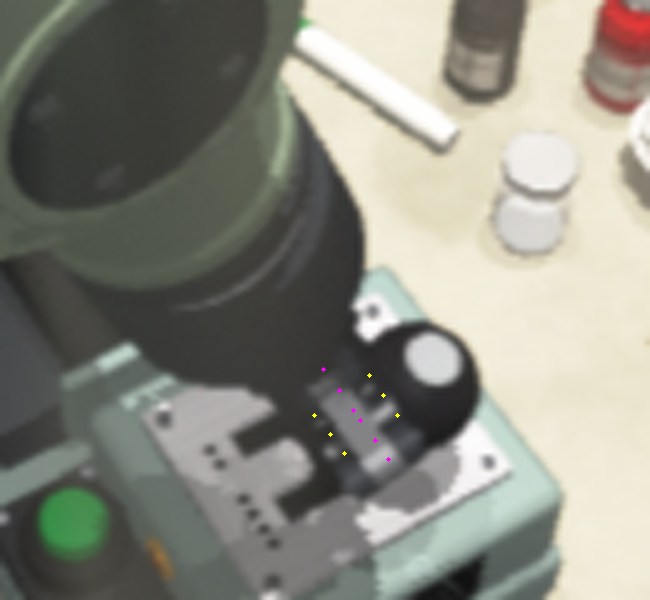

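```bash
python3 kn.py 463 250
```

```text
across,fwd [0.198 0.1  ] knob [0.5544 0.1052 0.1614]
```

Call:
{"name": "jog_arm", "arguments": {
  "steps": [
    [[-0.03, 0.003, 0.015, 0, 0, 0, 0], [-0.06, 0.004, 0.03, 0, 0, 0, 0], [-0.085, 0.004, 0.045, 0, 0, 0, 0], [-0.085, 0.004, 0.045, 0, 0, 0, 0]]
  ]
}}

```text
time: 13.55
tcp_pos: [0.5532, 0.1042, 0.1432]
tool_rot: [0.044, 2.789, -0.005]
contact_force: [-0.1, 0.5, -0.2]
grip_width: -0.001
```

```bash
python3 ov.py o7;  python3 tgt.py [.56,.105,.142] 20 -.022
```

```text
[[-0.939  0.031  0.344]
 [ 0.03   1.    -0.009]
 [-0.344  0.002 -0.939]] [0.55267501 0.10421383 0.14287994] [ 0.05  0.03  1.93 -0.03  0.83 -1.47] 13.6 [ 0.06036296  0.41009292 -0.50415819]
knobmask 0.66 336 303 323 241 262
[0.55213018 0.10427876 0.1427069 ] 13.7 [ 0.05  0.03  1.93 -0.03  0.83 -1.47] shift units [-0.036  0.005  0.017] rot units [-0.001  0.002 -0.009]
```

View pics/o7.png

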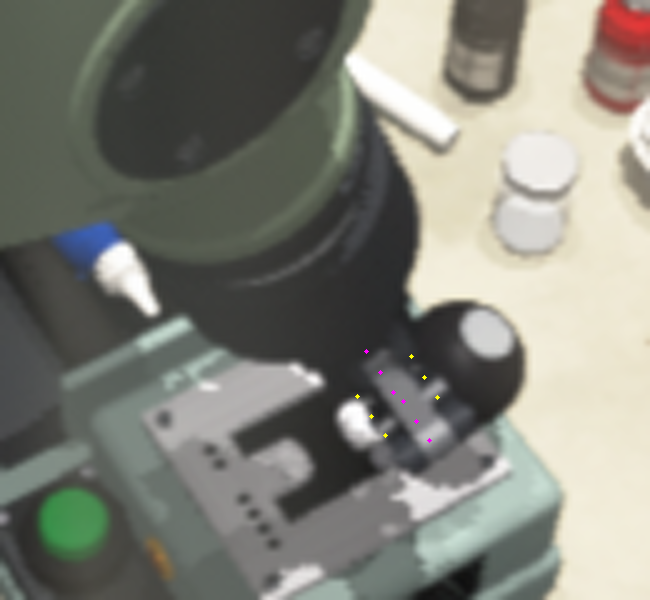

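```bash
python3 kn.py 497 234
```

```text
across,fwd [0.198 0.234] knob [0.5738 0.1053 0.1582]
```

Call:
{"name": "jog_arm", "arguments": {
  "steps": [
    [[-0.025, 0.003, 0.011, 0, 0, 0, 0], [-0.05, 0.004, 0.022, 0, 0, 0, 0], [-0.06, 0.004, 0.027, 0, 0, 0, 0], [-0.06, 0.004, 0.027, 0, 0, 0, 0]]
  ]
}}

```text
time: 14.15
tcp_pos: [0.5658, 0.1046, 0.1421]
tool_rot: [0.044, 2.79, -0.005]
contact_force: [-1.2, 0.0, 0.3]
grip_width: 0.001
```

```bash
python3 ov.py o8;  python3 tgt.py [.56,.105,.142] 20 -.022
```

```text
[[-0.938  0.031  0.344]
 [ 0.03   1.    -0.009]
 [-0.344  0.002 -0.939]] [0.56577111 0.10463374 0.14220026] [ 0.05  0.06  1.9  -0.03  0.83 -1.47] 14.2 [-0.62432373  0.64751747 -0.15447529]
[0.56577664 0.10460149 0.14239278] 14.3 [ 0.05  0.06  1.9  -0.03  0.83 -1.47] shift units [ 0.028  0.001 -0.008] rot units [-0.001  0.003 -0.009]
```

View pics/o8.png

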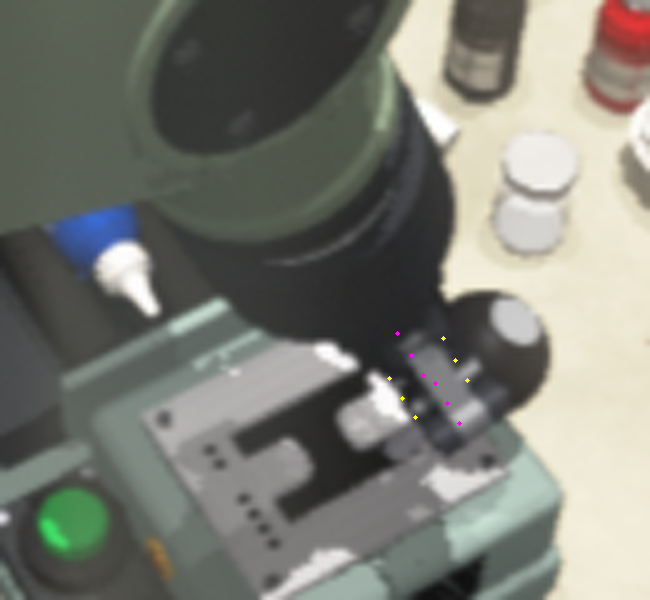

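Call:
{"name": "jog_arm", "arguments": {
  "steps": [
    [[-0.014, 0, 0.006, 0, 0, 0, 0], [-0.024, 0, 0.01, 0, 0, 0, 0], [-0.024, 0, 0.01, 0, 0, 0, 0]]
  ]
}}

```text
time: 14.6
tcp_pos: [0.57, 0.1045, 0.1415]
tool_rot: [0.044, 2.792, -0.005]
contact_force: [-4.6, 0.6, 0.5]
grip_width: -0.001
```

```bash
python3 kn.py 516 226.5; python3 ov.py o9
```

```text
across,fwd [0.201 0.313] knob [0.5849 0.1053 0.1551]
[[-0.939  0.031  0.343]
 [ 0.03   1.    -0.009]
 [-0.343  0.002 -0.939]] [0.56996595 0.10451734 0.14153259] [ 0.05  0.07  1.89 -0.03  0.83 -1.48] 14.7 [-4.67200957  0.48918089  1.43277474]
knobmask 0.76 303 298 330 238 270
```

View pics/o9.png

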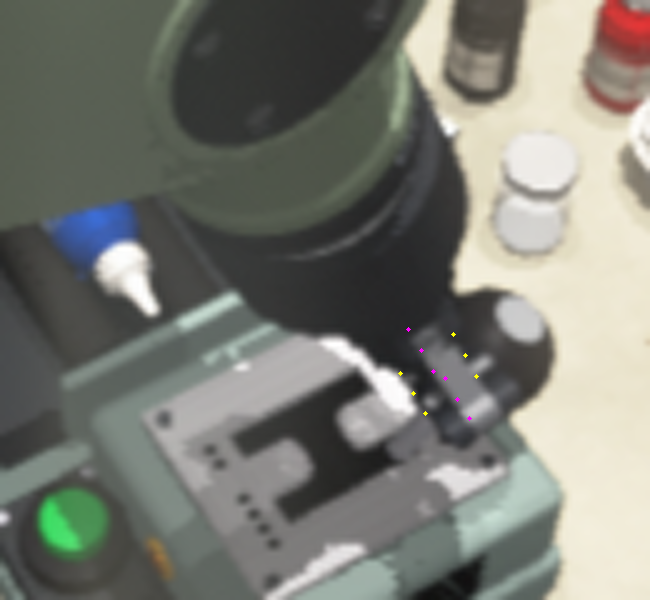

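Call:
{"name": "jog_arm", "arguments": {
  "steps": [
    [[-0.02, 0, 0.007, 0, 0, 0, 0], [-0.02, 0, 0.007, 0, 0, 0, 0]]
  ]
}}

```text
time: 14.95
tcp_pos: [0.5732, 0.1044, 0.1408]
tool_rot: [0.044, 2.794, -0.005]
contact_force: [-7.5, 0.5, 1.3]
grip_width: 0.003
```

Call:
{"name": "jog_arm", "arguments": {
  "steps": [
    [[0.15, 0, -0.06, 0, 0, 0, 0], [0.25, 0, -0.11, 0, 0, 0, 0], [0.3, 0, -0.3, 0, 0, 0, 0], [0.4, 0, -0.5, 0, 0.15, 0, 0], [0.45, 0, -0.6, 0, 0.3, 0, 0]]
  ]
}}

```text
time: 15.45
tcp_pos: [0.4483, 0.1084, 0.2267]
tool_rot: [0.046, 3.072, 0.002]
contact_force: [1.4, -0.1, 0.9]
grip_width: 0.005
```

```bash
python3 ov.py o10; python3 tgt.py [.45,.164,.15] 0 -.022
```

```text
[[-0.997  0.031  0.072]
 [ 0.031  1.     0.001]
 [-0.072  0.003 -0.997]] [0.45264273 0.10806982 0.23132896] [ 0.05 -0.1   1.82 -0.    1.35 -1.49] 15.5 [ 4.96628764 -0.67431874  2.58409693]
knobmask 0.83 593 297 328 238 271
[0.45318625 0.10790745 0.22660671] 15.6 [ 0.05 -0.1   1.83 -0.    1.33 -1.49] shift units [0.055 0.279 0.381] rot units [ 0.002  0.074 -0.009]
```

View pics/o10.png

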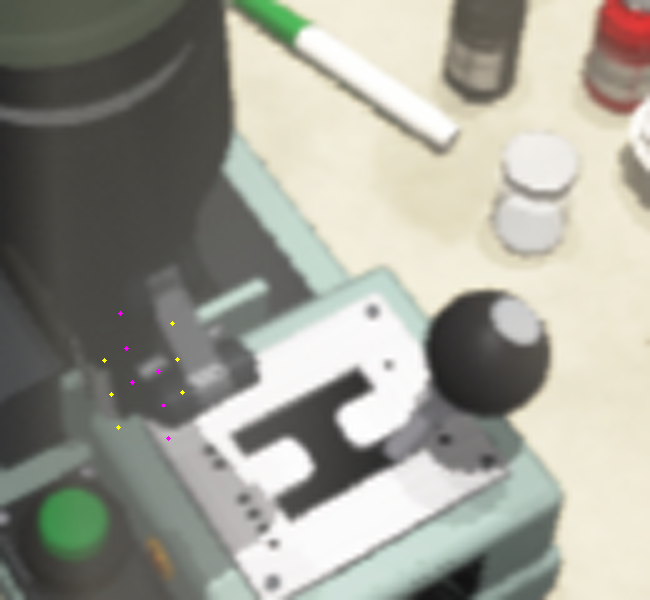

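Call:
{"name": "jog_arm", "arguments": {
  "steps": [
    [[0.055, 0.14, 0, 0, 0.074, -0.009, 0], [0.055, 0.279, 0.1, 0, 0.074, -0.009, 0], [0.055, 0.279, 0.25, 0, 0.074, -0.009, 0], [0.055, 0.279, 0.38, 0, 0.074, -0.009, 0], [0.055, 0.279, 0.38, 0, 0.074, -0.009, 0]]
  ]
}}

```text
time: 16.1
tcp_pos: [0.4411, 0.1636, 0.1419]
tool_rot: [-0.033, -3.124, 0.0]
contact_force: [-0.4, -0.5, -0.3]
grip_width: 0.001
```

```bash
python3 st.py; python3 tgt.py [.45,.164,.09] 0 -.022
```

```text
[[-1.     0.021 -0.014]
 [ 0.021  1.     0.001]
 [ 0.014  0.001 -1.   ]] [0.44288748 0.16374409 0.14432785] [ 0.168  0.064  1.847  0.003  1.244 -1.382] 16.15 [ 0.03936273 -0.34685567  1.25294473]
[0.44453468 0.16395573 0.14629659] 16.2 [ 0.17  0.06  1.84  0.    1.24 -1.38] shift units [-0.03   0.     0.281] rot units [ 0.001 -0.01   0.   ]
```

View pics/cur.png

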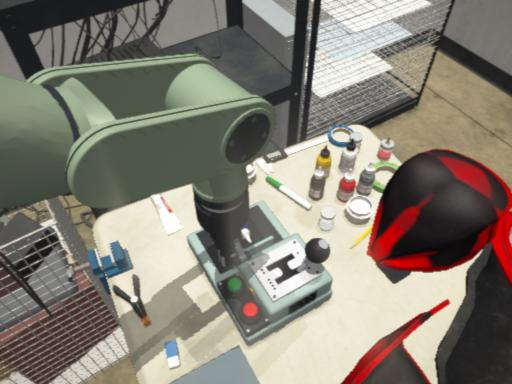

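Call:
{"name": "jog_arm", "arguments": {
  "steps": [
    [[-0.01, 0, 0.15, 0, 0, 0, 0], [-0.015, 0, 0.25, 0, 0, 0, 0], [-0.015, 0, 0.3, 0, 0, 0, 0], [-0.015, 0, 0.3, 0, 0, 0, 0]]
  ]
}}

```text
time: 16.6
tcp_pos: [0.4474, 0.164, 0.0871]
tool_rot: [-0.034, -3.132, -0.003]
contact_force: [-0.7, 0.8, -0.2]
grip_width: -0.004
```

```bash
python3 look.py s20; python3 st.py
```

```text
[0.44818832 0.16417407 0.08801218] 16.65 [-0.50673383  0.14859172  0.13375623]
0.74 600 298 329 238 271
[[-1.     0.022 -0.006]
 [ 0.022  1.     0.002]
 [ 0.006  0.002 -1.   ]] [0.44909612 0.16437535 0.08889471] [ 0.167  0.147  1.886  0.004  1.114 -1.384] 16.75 [ 0.01117647  0.21318287 -0.07242328]
```

View pics/s20.png

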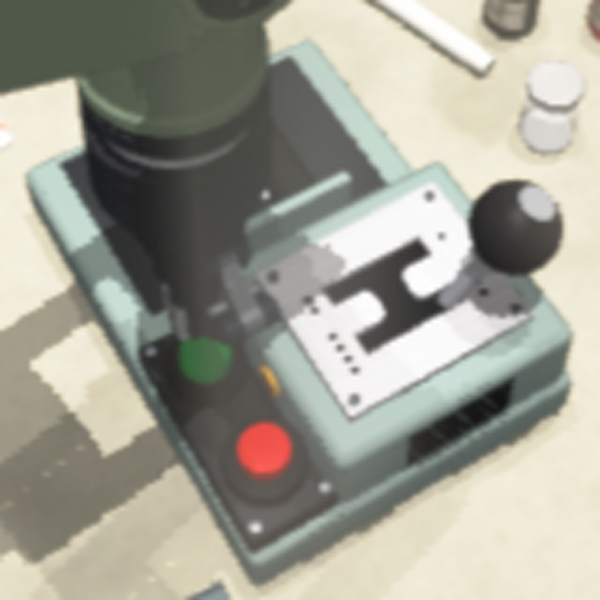

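Call:
{"name": "jog_arm", "arguments": {
  "steps": [
    [[0, 0, 0.04, 0, 0, 0, 0], [0, 0, 0.07, 0, 0, 0, 0], [0, 0, 0.09, 0, 0, 0, 0], [0, 0, 0.105, 0, 0, 0, 0], [0, 0, 0.105, 0, 0, 0, 0]]
  ]
}}

```text
time: 17.25
tcp_pos: [0.4468, 0.1641, 0.0656]
tool_rot: [-0.034, -3.131, -0.003]
contact_force: [1.0, 0.8, -0.7]
grip_width: -0.001
```

```bash
python3 look.py s21; python3 st.py
```

```text
[0.44710297 0.16419299 0.06592686] 17.3 [ 0.45665528  1.39153177 -0.45657158]
0.41 111 165 182 225 234
[[-1.     0.021 -0.009]
 [ 0.021  1.     0.002]
 [ 0.009  0.002 -1.   ]] [0.44758096 0.16424495 0.06638295] [ 0.167  0.181  1.901  0.004  1.067 -1.384] 17.4 [ 0.81727135 -0.2140465   0.20863819]
```

View pics/s21.png

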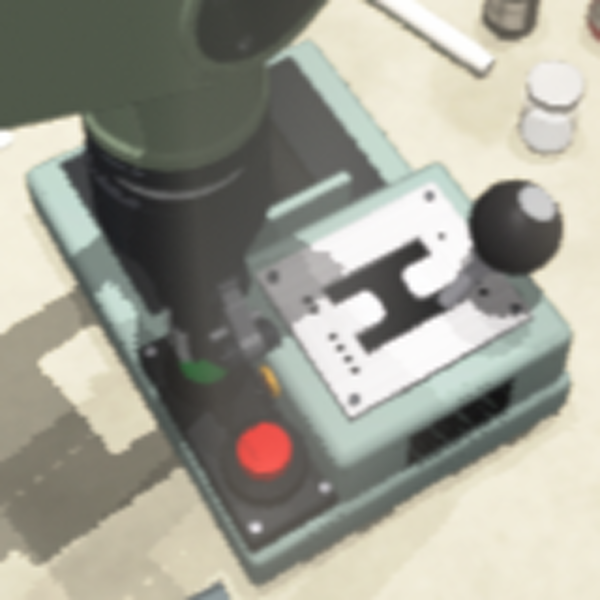

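Call:
{"name": "jog_arm", "arguments": {
  "steps": [
    [[-0.01, 0, 0.015, 0, 0, 0, 0], [-0.01, 0, 0.03, 0, 0, 0, 0], [-0.01, 0, 0.03, 0, 0, 0, 0]]
  ]
}}

```text
time: 17.7
tcp_pos: [0.449, 0.1641, 0.0598]
tool_rot: [-0.034, -3.131, -0.003]
contact_force: [-0.2, 0.2, 0.4]
grip_width: -0.001
```

Call:
{"name": "jog_arm", "arguments": {
  "steps": [
    [[0, 0, 0.015, 0, 0, 0, 0], [0, 0, 0.03, 0, 0, 0, 0], [0, 0, 0.03, 0, 0, 0, 0]]
  ]
}}

```text
time: 18.0
tcp_pos: [0.4493, 0.1642, 0.0541]
tool_rot: [-0.034, -3.132, -0.003]
contact_force: [-0.9, -0.5, 2.2]
grip_width: 0.002
```

```bash
python3 look.py s22; python3 st.py
```

```text
[0.44933071 0.16418704 0.05424073] 18.05 [ 0.18139839 -0.08859236  1.89680267]
0.74 579 297 328 238 271
[[-1.     0.021 -0.009]
 [ 0.021  1.     0.002]
 [ 0.009  0.002 -1.   ]] [0.44929224 0.16419497 0.05437037] [ 0.167  0.204  1.904  0.004  1.042 -1.385] 18.15 [ 0.46932525 -0.41060387  1.25902049]
```

View pics/s22.png

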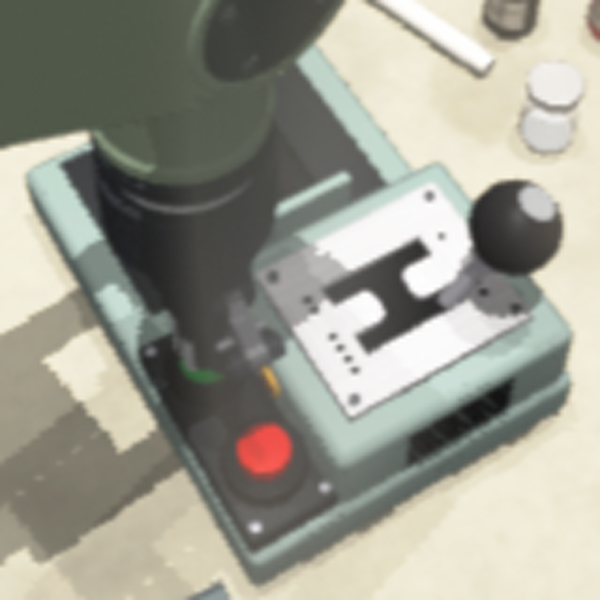

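Call:
{"name": "jog_arm", "arguments": {
  "steps": [
    [[0, 0, 0.015, 0, 0, 0, 0], [0, 0, 0.02, 0, 0, 0, 0], [0, 0, 0.02, 0, 0, 0, 0]]
  ]
}}

```text
time: 18.45
tcp_pos: [0.4495, 0.1642, 0.0504]
tool_rot: [-0.034, -3.133, -0.003]
contact_force: [-1.1, 0.4, 2.6]
grip_width: 0.002
```

Call:
{"name": "jog_arm", "arguments": {
  "steps": [
    [[0, 0, 0.01, 0, 0, 0, 0], [0, 0, 0.02, 0, 0, 0, 0], [0, 0, 0.02, 0, 0, 0, 0]]
  ]
}}

```text
time: 18.75
tcp_pos: [0.4497, 0.1643, 0.0485]
tool_rot: [-0.033, -3.132, -0.002]
contact_force: [-6.3, -2.0, 19.5]
grip_width: -0.007
```

```bash
python3 look.py s23
python3 - <<'E'
from h import *
s=read_state();print(s['ft_torque'],s['contact_force'],s['tcp_pos'])
S=grab_frame('scene')
cv2.imwrite('pics/s23b.png',cv2.resize(S['pixels'][240:320,200:300,::-1],None,fx=7,fy=7,interpolation=cv2.INTER_CUBIC))
E
```

```text
[0.44964317 0.16430013 0.04854557] 18.8 [-7.41712309 -1.85126491 19.69599077]
0.82 567 298 329 239 270
[-0.26583404  1.07017365 -0.05032841] [-6.75626651 -1.59245161 18.72943645] [0.44967081 0.16427817 0.0485748 ]
```

View pics/s23b.png

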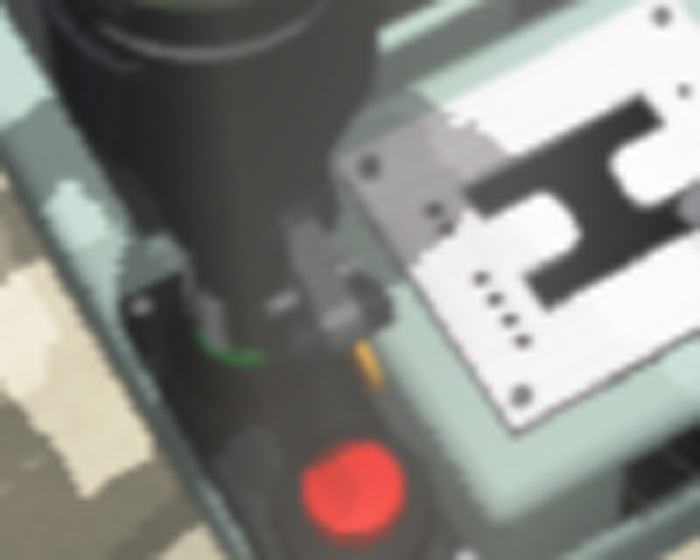

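Call:
{"name": "jog_arm", "arguments": {
  "steps": [
    [[0, 0, -0.05, 0, 0, 0, 0], [0, 0, -0.2, 0, 0, 0, 0], [0.1, 0, -0.4, 0, 0, 0, 0], [0.3, 0, -0.7, 0, 0, 0, 0], [0.5, 0, -0.8, 0, 0, 0, 0]]
  ]
}}

```text
time: 19.4
tcp_pos: [0.3636, 0.1659, 0.2008]
tool_rot: [-0.035, -3.136, -0.004]
contact_force: [0.2, 0.3, 1.2]
grip_width: 0.0
```

Call:
{"name": "jog_arm", "arguments": {
  "steps": [
    [[0, 0.2, 0, 0, 0, 0, 0], [0, 0.5, 0, 0, 0, 0, 0], [0, 0.8, 0, 0, 0, 0, 0], [0, 0.8, 0, 0, 0, 0, 0]]
  ]
}}

```text
time: 19.8
tcp_pos: [0.3654, 0.3292, 0.1987]
tool_rot: [-0.029, -3.133, -0.006]
contact_force: [0.4, 0.0, 0.4]
grip_width: -0.005
```

Run:
```python
from h import *
s=read_state();print(s['contact_force'],s['tcp_pos'],s['time'])
S=grab_frame('scene');T=grab_frame('top')
cv2.imwrite('pics/s24.png',cv2.resize(S['pixels'][190:350,180:340,::-1],None,fx=3.75,fy=3.75,interpolation=cv2.INTER_CUBIC))
cv2.imwrite('pics/t24.png',cv2.resize(T['pixels'][110:280,210:380,::-1],None,fx=3.5,fy=3.5,interpolation=cv2.INTER_CUBIC))
```

```text
[0.39183829 0.00160128 0.37249544] [0.36536293 0.32918676 0.19865811] 19.8
```

View pics/s24.png

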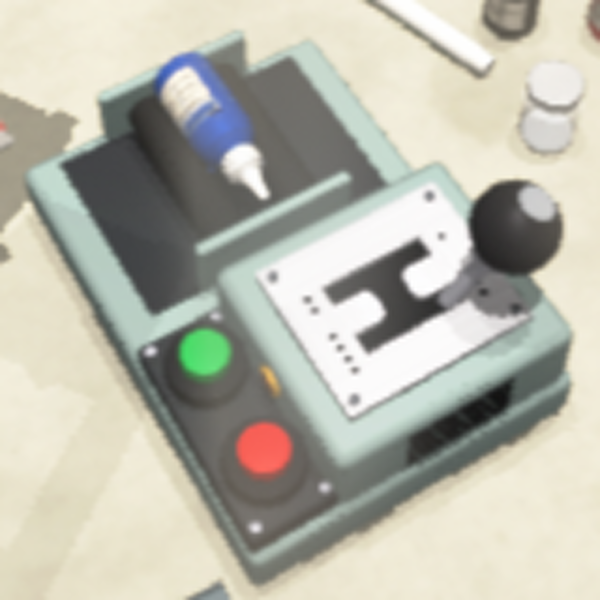

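View pics/t24.png

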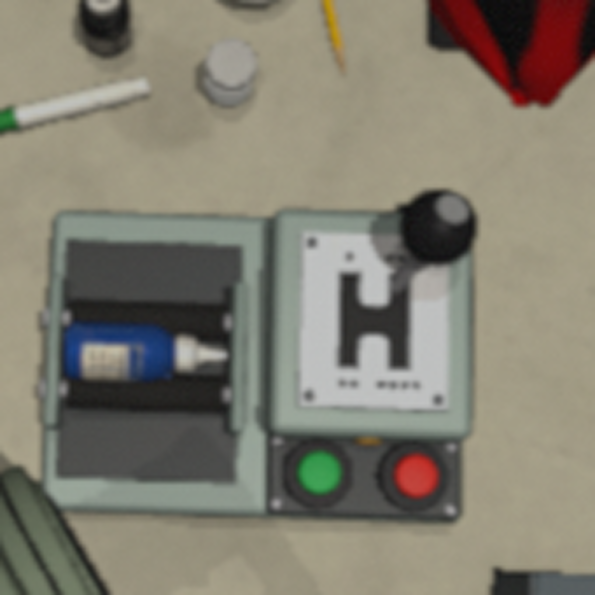

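Run:
```python
from h import *
S=grab_frame('scene')
e=[proj(S,[.450+.013*np.cos(a),.164+.013*np.sin(a),z]) for z in (.077,.071) for a in np.linspace(0,6.28,200)]
e=np.array(e).reshape(2,200,2); print('pred bottom v',e[:,:,1].max(1),'->crop',(e[:,:,1].max(1)-190)*3.75)
for n in ['s9','s20','s21','s22','s23','s24']:
    im=cv2.imread('pics/%s.png'%n).astype(int)[300:420,140:260]
    b,g,r=im[...,0],im[...,1],im[...,2]
    m=(g>1.6*r)&(g>1.4*b)&(g>40)
    v,u=np.nonzero(m); print(n,len(u),u.min()+140,u.max()+140,v.min()+300,v.max()+300) if len(u) else print(n,0)
```

```text
pred bottom v [289.57497786 291.10822959] ->crop [373.40616698 379.15586096]
s9 1703 179 226 331 379
s20 561 181 226 342 376
s21 202 182 200 364 376
s22 79 186 203 373 378
s23 6 196 199 378 379
s24 2029 178 230 329 377
```

Run:
```python
import cv2,numpy as np
ims=[cv2.resize(cv2.imread('pics/%s.png'%n)[310:420,140:280],None,fx=2.7,fy=2.7) for n in ['s20','s22','s23','s24']]
cv2.imwrite('pics/cmp.png',np.vstack([np.hstack(ims[:2]),np.hstack(ims[2:])]))
```

```text
(no output)
```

View pics/cmp.png

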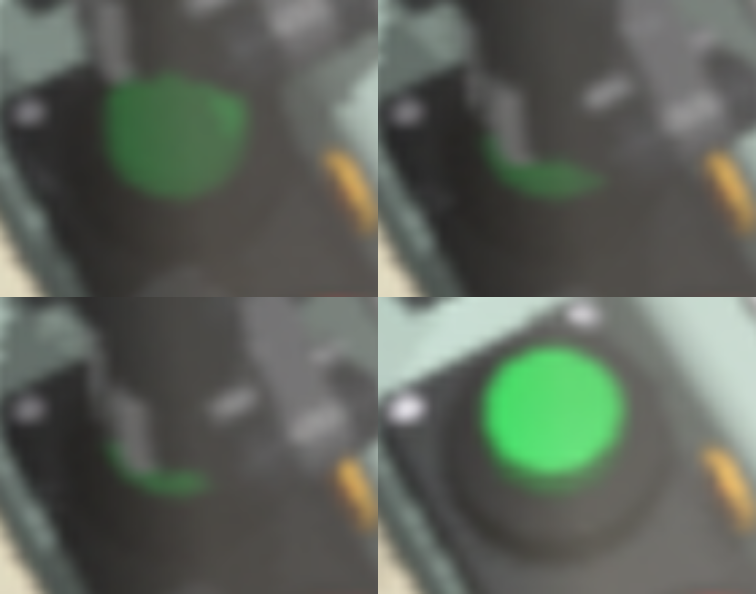

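```bash
python3 tgt.py [.442,.164,.12] 0 -.022
```

```text
[0.36535549 0.32530316 0.19769621] 20.0 [ 0.55  0.04  1.75  0.01  1.36 -1.01] shift units [-0.404 -0.799  0.384] rot units [ 0.    -0.01   0.002]
```

Call:
{"name": "jog_arm", "arguments": {
  "steps": [
    [[-0.1, -0.25, 0, 0, 0, 0, 0], [-0.2, -0.5, 0, 0, 0, 0, 0], [-0.4, -0.8, 0, 0, 0, 0, 0], [-0.404, -0.8, 0.2, 0, 0, 0, 0], [-0.404, -0.8, 0.384, 0, 0, 0, 0]]
  ]
}}

```text
time: 20.5
tcp_pos: [0.4457, 0.1597, 0.1212]
tool_rot: [-0.045, -3.137, -0.002]
contact_force: [-0.4, 0.7, -0.6]
grip_width: -0.001
```

```bash
python3 tgt.py [.442,.164,.065] 0 -.022;python3 tgt.py [.442,.164,.065] 0 -.022
```

```text
[0.43831042 0.1598818  0.11373692] 20.55 [ 0.16  0.1   1.88  0.    1.18 -1.38] shift units [-0.023  0.021  0.243] rot units [-0.001 -0.019 -0.006]
[0.43743797 0.16090263 0.11555832] 20.6 [ 0.16  0.09  1.88  0.    1.19 -1.38] shift units [-0.028  0.016  0.252] rot units [-0.001 -0.021 -0.004]
```

Call:
{"name": "jog_arm", "arguments": {
  "steps": [
    [[-0.005, 0, 0.15, 0, 0, 0, 0], [-0.005, 0, 0.25, 0, 0, 0, 0], [-0.005, 0, 0.29, 0, 0, 0, 0], [-0.005, 0, 0.29, 0, 0, 0, 0], [-0.005, 0, 0.29, 0, 0, 0, 0]]
  ]
}}

```text
time: 21.1
tcp_pos: [0.4442, 0.1646, 0.0642]
tool_rot: [-0.033, -3.135, -0.004]
contact_force: [-0.9, -0.0, 0.4]
grip_width: 0.001
```

Call:
{"name": "jog_arm", "arguments": {
  "steps": [
    [[0, 0, 0.015, 0, 0, 0, 0], [0, 0, 0.015, 0, 0, 0, 0], [0, 0, 0.015, 0, 0, 0, 0]]
  ]
}}

```text
time: 21.4
tcp_pos: [0.4435, 0.1645, 0.0603]
tool_rot: [-0.033, -3.133, -0.003]
contact_force: [0.2, 0.7, -0.5]
grip_width: -0.003
```

Call:
{"name": "jog_arm", "arguments": {
  "steps": [
    [[0, 0, 0.015, 0, 0, 0, 0], [0, 0, 0.015, 0, 0, 0, 0], [0, 0, 0.015, 0, 0, 0, 0]]
  ]
}}

```text
time: 21.7
tcp_pos: [0.4429, 0.1643, 0.0566]
tool_rot: [-0.034, -3.132, -0.003]
contact_force: [0.0, -0.0, 0.3]
grip_width: 0.004
```

Call:
{"name": "jog_arm", "arguments": {
  "steps": [
    [[0, 0, 0.015, 0, 0, 0, 0], [0, 0, 0.015, 0, 0, 0, 0], [0, 0, 0.015, 0, 0, 0, 0]]
  ]
}}

```text
time: 22.0
tcp_pos: [0.4433, 0.1644, 0.0539]
tool_rot: [-0.034, -3.133, -0.003]
contact_force: [0.7, -0.7, 2.2]
grip_width: 0.001
```

Call:
{"name": "jog_arm", "arguments": {
  "steps": [
    [[0, 0, 0.01, 0, 0, 0, 0], [0, 0, 0.01, 0, 0, 0, 0], [0, 0, 0.01, 0, 0, 0, 0]]
  ]
}}

```text
time: 22.3
tcp_pos: [0.4434, 0.1644, 0.0519]
tool_rot: [-0.034, -3.133, -0.003]
contact_force: [0.0, -0.3, 2.7]
grip_width: -0.002
```

Call:
{"name": "jog_arm", "arguments": {
  "steps": [
    [[0, 0, 0.01, 0, 0, 0, 0], [0, 0, 0.01, 0, 0, 0, 0], [0, 0, 0.01, 0, 0, 0, 0]]
  ]
}}

```text
time: 22.6
tcp_pos: [0.4434, 0.1644, 0.0499]
tool_rot: [-0.034, -3.133, -0.003]
contact_force: [0.8, -0.9, 3.6]
grip_width: -0.002
```

Call:
{"name": "jog_arm", "arguments": {
  "steps": [
    [[0, 0, 0.01, 0, 0, 0, 0], [0, 0, 0.01, 0, 0, 0, 0], [0, 0, 0.01, 0, 0, 0, 0]]
  ]
}}

```text
time: 22.9
tcp_pos: [0.4434, 0.1644, 0.0487]
tool_rot: [-0.033, -3.133, -0.003]
contact_force: [-2.6, -0.9, 9.8]
grip_width: -0.001
```

Call:
{"name": "jog_arm", "arguments": {
  "steps": [
    [[0, 0, 0.01, 0, 0, 0, 0], [0, 0, 0.01, 0, 0, 0, 0], [0, 0, 0.01, 0, 0, 0, 0]]
  ]
}}

```text
time: 23.2
tcp_pos: [0.4435, 0.1644, 0.0485]
tool_rot: [-0.033, -3.132, -0.002]
contact_force: [-7.5, -2.7, 22.6]
grip_width: -0.0
```

Call:
{"name": "jog_arm", "arguments": {
  "steps": [
    [[0, 0, -0.05, 0, 0, 0, 0], [0, 0, -0.2, 0, 0, 0, 0], [0.1, 0, -0.4, 0, 0, 0, 0], [0.3, 0, -0.7, 0, 0, 0, 0], [0.5, 0, -0.8, 0, 0, 0, 0]]
  ]
}}

```text
time: 23.7
tcp_pos: [0.3568, 0.1659, 0.1998]
tool_rot: [-0.035, -3.134, -0.004]
contact_force: [0.5, -0.5, 0.9]
grip_width: 0.003
```

Call:
{"name": "jog_arm", "arguments": {
  "steps": [
    [[0, 0.2, 0, 0, 0, 0, 0], [0, 0.5, 0, 0, 0, 0, 0], [0, 0.8, 0, 0, 0, 0, 0], [0, 0.8, 0, 0, 0, 0, 0]]
  ]
}}

```text
time: 24.1
tcp_pos: [0.3587, 0.329, 0.1977]
tool_rot: [-0.029, -3.132, -0.005]
contact_force: [0.9, 0.3, 0.3]
grip_width: 0.005
```

Run:
```python
from h import *
S=grab_frame('scene');T=grab_frame('top')
s=read_state();print(s['contact_force'],s['tcp_pos'],s['joint_velocities'].round(2),s['time'])
a=cv2.resize(S['pixels'][190:350,180:340,::-1],(400,400),interpolation=cv2.INTER_CUBIC)
b=cv2.resize(T['pixels'][110:280,210:380,::-1],(400,400),interpolation=cv2.INTER_CUBIC)
cv2.imwrite('pics/f.png',np.hstack([a,b]))
```

```text
[ 0.12619462  0.38132099 -0.09935283] [0.35870604 0.32782749 0.19712437] [-0.05 -0.03  0.04 -0.03  0.02 -0.03] 24.2
```

View pics/f.png

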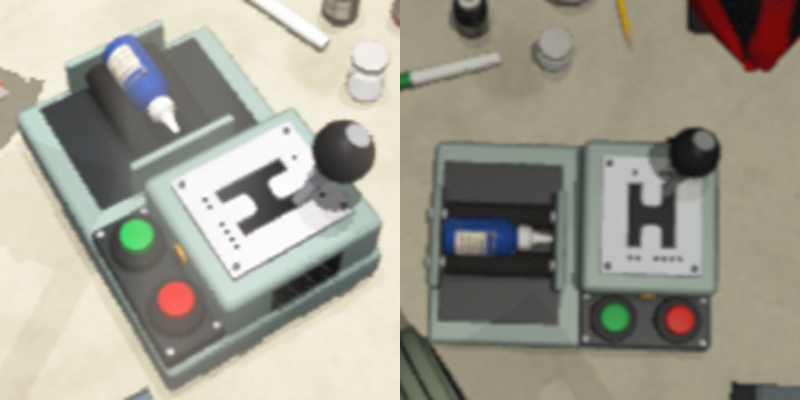

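The knob sits fully in the far right slot in both views, the green button is back up, and the bottle, jar and marker are where they were.

```bash
python3 -c "
from plant import *
print(sign_off())"
```

```text
the job is handed in; nothing more can be done
None
```

The lever is in third, the start button has been pressed and let go, and the job is handed in at about 24 s. No verdict came back.

**Lever:** I worked with shut fingers throughout. I pulled the lever back from the far left slot to the cross channel and pushed it across to the right. Then I pushed it forward until it hit the stop, with 7.5 N at standstill. The last images give lever_across about 0.20 and lever_forward about 0.313, which is fully home.

**Start button:** I pressed it only once the lever was in third, and I pressed it twice. The first press ended in a hard stop that I could not firmly tie to the button. The second press, 6 mm nearer me, showed the spring rising to about 4 N and stopped at the same depth. Both presses peaked at about 20 N, and the button is back up.

**Surroundings:** The bottle, jar and marker look unmoved in the last pictures. I did not recheck the glue tube closely, but the arm never went near it at low height. The red button was not touched.

**What disagreed:**
- **Fingertip height:** The real fingertips seemed to be about 20 mm higher than the reported TCP. On the first sideways push the fingers therefore rode on the upper part of the knob, with up to 17 N vertically. I backed off, tilted the tool 20 degrees and finished the push cleanly.
- **No sign of running:** I saw no lamp or motion confirming that the roller had started. The only evidence of the press is the force and travel readings.

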